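# Set out the parts of a downpipe joint

### The job

Set out the parts for the next downpipe joint: stand or lay the elbow, the tee and the straight coupling each on the yellow board that shows its outline, squarely on the outline and pointing the way it points. Lay the dark square tube down in the blue cradle, first swinging the hold-down arm out of the way by its red knob if it is in the way, and then swing the arm fully back across the tube to its stop. Set the parts down, do not drop them, and leave everything released and at rest.

Things in the scene. Friction and masses are not known exactly. Their poses are not given: they have to be found in the camera images.
- elbow: White plastic 90 degree pipe elbow lying flat, loose, about 70 g. Two legs, along its own +x and +y, each reach 56 mm from the origin; legs are 33 mm thick, with 40 mm sockets on their last 24 mm and a 40 mm ball at the corner. Origin: on the underside below the corner where the leg axes meet; the axes lie 20 mm above the underside; z up.
- tee: Grey plastic pipe tee lying flat, loose, about 90 g. The straight run lies along its own x, 44 mm to either side of the origin; the branch points along its own +y and reaches 54 mm. Pipe 33 mm thick, 40 mm sockets on the last 24 mm of all three ends. Origin: on the underside below the point where the axes meet; the axes lie 20 mm above the underside; z up.
- coupling: Orange-brown straight pipe coupling standing upright, loose, about 60 g: a round cylinder 50 mm across (54 mm at a thin rib half way up), 45 mm tall. Origin: centre of the underside.
- tube: Dark grey square tube offcut lying flat, loose, about 150 g, 30 x 30 mm and 100 mm long along its own y. Origin: centre of the underside.
- board_elbow: Fixed yellow board 110 x 110 x 4 mm with a dark L outline round a cream inside. Origin: centre of the underside, z up, top 4 mm above it. The elbow belongs with its own x and y along the board's x and y and its origin at (-18, -18) mm in the board's frame.
- board_tee: Fixed yellow board 110 x 110 x 4 mm with a dark T outline round a cream inside. Origin: centre of the underside, z up, top 4 mm above it. The tee belongs with its own x and y along the board's x and y (branch to +y) and its origin at (0, -18) mm in the board's frame.
- board_coupling: Fixed yellow board 110 x 110 x 4 mm with a dark circle outline round a cream inside. Origin: centre of the underside, top 4 mm above it. The coupling belongs upright at its centre.
- cradle: Fixed blue plate, 170 (x) x 120 (y) x 8 mm. Origin: on the bench under the centre of the tube seat, z up. The tube belongs centred with its length along y (either way round), on the plate, 8 mm up. Four flared steel cheeks, tops 30 mm up, stand 31 to 53 mm from the centre along +y and -y, 38 mm apart in x at the foot, 57 at the top. Arm pivot post, 28 mm thick, 60 mm tall, at (80, 0) mm.
- hold_down (a joint): Steel hold-down arm, turning level about the pivot post; rad. 0 (stop): across the tube, towards the cradle's -x; growing, it swings away clockwise from above, to a stop at 1.6; it starts anywhere from 0 to 1.5 and is clear of the seat from 1.2 on. Bar 22 mm wide, 45 to 57 mm above the bench (7 mm over a seated tube). Friction, about 1 N at the knob, keeps it where it is left.
- knob (a point): Red upright round knob on the hold-down arm's end, 20 mm thick, to grip or push; this point is the centre of its top, 97 mm above the bench; its foot, the arm's top, is 57 mm up. At joint angle a it is at (80 - 135 cos a, 135 sin a) mm in the cradle's frame.
Not all that is in view belongs to the job. Leave any green or pink look-alike of the board_coupling alone. What is shaped like the board_elbow but purple is not meant.

How it is judged:
On the way, in this order (a step that is already met when the one before it is completed fails the run):
1. the tube lies down in the cradle, with the hold-down arm swung aside (x of tube in the frame of cradle between -0.01 and 0.01 m and y of tube in the frame of cradle between -0.015 and 0.015 m and z of tube in the frame of cradle between 0.004 and 0.013 m and angle between the y axis of tube and the y axis of cradle, either way round below 0.15 rad and value of joint hold_down above 0.3 rad), for 0.2 s.
2. the hold-down arm is swung back across the seated tube (x of tube in the frame of cradle between -0.01 and 0.01 m and y of tube in the frame of cradle between -0.015 and 0.015 m and z of tube in the frame of cradle between 0.004 and 0.013 m and angle between the y axis of tube and the y axis of cradle, either way round below 0.15 rad and value of joint hold_down below 0.15 rad), for 0.2 s.
At the end, for the whole second after the job is handed in: Elbow, tee and coupling rest flat on their own boards within 12 mm in x and y of the outline (elbow and tee turned as it is within 0.26 rad); the tube is down in the cradle (10 mm across, 15 mm along, 0.15 rad), the hold-down arm within 0.15 rad of its stop; all at rest (all of step 2 and x of elbow in the frame of board_elbow between -0.03 and -0.006 m and y of elbow in the frame of board_elbow between -0.03 and -0.006 m and z of elbow in the frame of board_elbow between 0 and 0.009 m and angle between each of elbow, tee, coupling's own z axis and vertical below 0.12 rad and angle between the x axis of elbow and the x axis of board_elbow, either way round below 0.26 rad and y of board_elbow in the frame of elbow above 0 m and x of board_elbow in the frame of elbow above 0 m and x of tee in the frame of board_tee between -0.012 and 0.012 m and y of tee in the frame of board_tee between -0.03 and -0.006 m and z of tee in the frame of board_tee between 0 and 0.009 m and angle between the x axis of tee and the x axis of board_tee, either way round below 0.26 rad and y of board_tee in the frame of tee above 0 m and x of coupling in the frame of board_coupling between -0.012 and 0.012 m and y of coupling in the frame of board_coupling between -0.012 and 0.012 m and z of coupling in the frame of board_coupling between 0 and 0.009 m and linear speed of each of elbow, tee, coupling, tube below 0.03 m/s); the robot touches nothing.
It fails at once if a part is dropped from a height ((height (world z) of elbow above 0.04 m and contact force between the fingers and elbow below 0.05 N and linear speed of elbow above 0.3 m/s) or (height (world z) of tee above 0.04 m and contact force between the fingers and tee below 0.05 N and linear speed of tee above 0.3 m/s) or (height (world z) of coupling above 0.04 m and contact force between the fingers and coupling below 0.05 N and linear speed of coupling above 0.3 m/s) or (height (world z) of tube above 0.04 m and contact force between the fingers and tube below 0.05 N and linear speed of tube above 0.3 m/s)).
It also fails if it takes over 128 s, if anything falls off the work surface, if the arm or the gripper's body presses on something with over 40 N, if the wrist force passes 120 N, or if a joint passes its speed limit or range.

### The arm

A 6-joint arm with a two-finger parallel gripper is mounted at the origin on the work surface. World frame = base frame: x ahead of the robot, y to its left, z up, the work surface at z = 0. Lengths are in m, angles in rad, forces in N, time in s.
With the tool pointing down it reaches from about 0.275 to 0.725 m from the base axis. Payload 5.6 kg.
Tool frame: the origin (TCP) lies midway between the tips of the shut fingers; the grasp point (between the pads) lies 19 mm behind it; z points along the fingers, y is the direction in which the jaws open and shut (so a half turn about z gives the same grasp; the last joint's range is limited). The gripper opens to 85 mm and grips with 20 to 120 N. Pads are 22 mm wide; open, the fingers measure 114 mm over their backs; the gripper's body (76 mm by 85 mm) begins 54 mm behind the grasp point. The pads swing forward as they close: fully open they stand 13 mm farther back than shut.
Start: joints at [1.592, 0.255, 0.108, 0, -1.424, -0.285], TCP at [0.143, 0.531, 0.231] pointing down, gripper open.
Joint ranges: [-2.95, 2.95], [-1.21, 1.97], [-1.09, 1.5], [-2.87, 1.71], [-2.94, -0.07], [-3.05, 3.05]. Speed limits (rad/s): [2.57, 2.57, 3.14, 3.14, 3.14, 3.14].

### API

Orientations are given as a rotation vector (axis times angle).
In Python, from bench import sensors, cams, finish_job gives the robot as it stands.
- The arm moves only by the tool play_rows, never from a script. Its argument "rows" is a list of rows, each a list of 3 entries, a list of its own where there are three numbers: the shift along the world's x, y, z in cm, then the turn, a rotation vector about the world's x, y, z in degrees, then the closure, from 0 (fully open) to 1 (shut). In form: [[[tx, ty, tz], [ax, ay, az], fingers], ...]. A call has 1 to 12 rows; each row is the pose to reach, as a shift and turn from the pose commanded when the call began; what a row does not reach only later rows make up. A row lasts 1/10 s, in which the tool goes at most 50 mm and 8.59 degrees, less where a joint would pass 70% of its speed; a pose out of reach is approached as far as the arm can. A call with a gripper value outside its range is refused whole. The fingers move at their own pace and stop on an object; the grip force is fixed at half the most. Time passes only in rows, so rows that repeat a pose let the fingers close. It gives the time, the measured TCP pose, the force and the opening at its end, in the units of the state.
- sensors.get_state(): the state, without advancing time (a new reading comes with each control period).
- cams.camera(name): name is "side" or "top"; returns a dict with "pixels" (480x640x3 uint8, blue, green, red), "fov_y" (degrees; the focal length in pixels is half the picture's height over the tangent of half this angle, whatever the lens; pixels are square), "cx", "cy" (the principal point, pixels), "R" (3x3) and "t" (3): a world point X has camera coordinates R X + t. Camera axes: x right, y down, z forward; pixel columns grow to the right and rows downward; lengths in m; the calibration is good to about 2 mm. A picture is of the moment at which its call begins. There is no depth.
- finish_job(): hands the job in, once; it reports no verdict.
The state is a dict: "time_s": time; "joints": joint angles; "joint_velocities": joint speeds; "joint_torque": joint torques, N m; "tool_pos": TCP position; "ee_rot": TCP orientation; "contact_force": force on the tool from outside, world axes, zero at the start; "moment": the same for the moment, N m; "width": finger opening in m.
Only numpy, scipy, OpenCV 4.12 (cv2) and the standard library are available. Lean on these libraries where they do the work, as an engineer would, in place of code of your own. Each camera call takes 0.05 s, during which the arm holds its last target.

## Working session

There is one attempt and no reset: what is moved stays moved. The work goes in short steps, Python scripts to look and compute and a tool call to move; the robot and the scene stay as the last step left them, time stands still between calls to the robot, and variables do not carry over. Pictures are saved under pics/ and viewed, and the job is handed in when it is done.

Besides the shell and the picture viewer there is one more tool, called after "Call:" as name([rows], argument=value, ...), one row to a line, values as JSON. play_rows: Moves the arm, as the interface text tells. Its arguments: {"type":"object","properties":{"rows":{"type":"array","items":{"type":"array"}}},"required":["rows"]}

```bash
ls; mkdir -p pics; python3 - <<'E'
from bench import sensors, cams
import cv2, numpy as np
for n in ("side","top"):
    c=cams.camera(n); cv2.imwrite(f"pics/{n}0.png",c["pixels"]); print(n,c["fov_y"],c["cx"],c["cy"],np.round(c["R"],4).tolist(),np.round(c["t"],4).tolist(), [k for k in c])
print(sensors.get_state())
E
```

```text
pics
side 48.069063365562904 321.5282423008364 233.1119493457485 [[0.8239, -0.5668, -0.0039], [-0.3227, -0.4634, -0.8253], [0.466, 0.6812, -0.5647]] [-0.424, 0.239, 1.1925] ['pixels', 'fov_y', 'cx', 'cy', 'R', 't']
top 42.6021635300804 320.8856213046143 248.1576875113293 [[-0.023, -0.9996, 0.0147], [-0.9958, 0.0216, -0.0886], [0.0883, -0.0167, -0.996]] [0.0041, 0.4975, 1.3868] ['pixels', 'fov_y', 'cx', 'cy', 'R', 't']
{'time_s': 0.1, 'joints': array([ 1.59162470e+00,  2.55691437e-01,  1.07110150e-01, -4.05682457e-04,
       -1.42388475e+00, -2.84600399e-01]), 'joint_velocities': array([ 0.00043789, -0.00250651,  0.00291673,  0.00277681, -0.0012944 ,
        0.00038493]), 'joint_torque': array([-2.19222784e-03, -3.87607813e+01,  2.38475239e+01,  5.37781790e+00,
       -3.79470410e-03,  2.24355233e-06]), 'tool_pos': array([0.14323582, 0.53056093, 0.23047742]), 'ee_rot': array([ 3.11260113e+00, -4.12999918e-01, -2.23863987e-04]), 'contact_force': array([-0.49269534,  0.06777035,  0.20199653]), 'moment': array([ 0.00867871, -0.0302311 ,  0.02670619]), 'width': 0.08542825724862195}
```

View pics/top0.png

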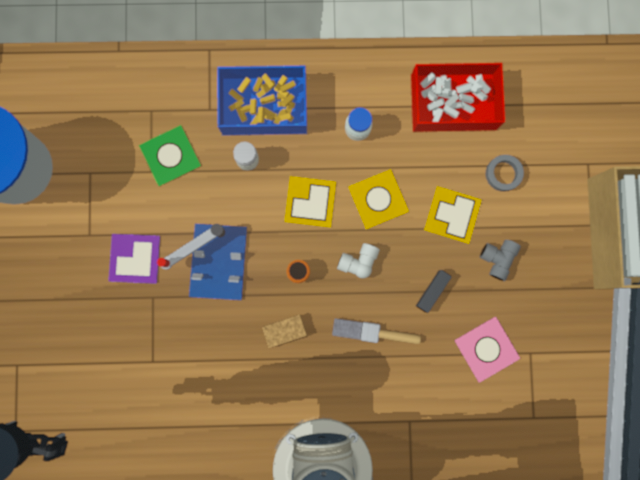

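View pics/side0.png

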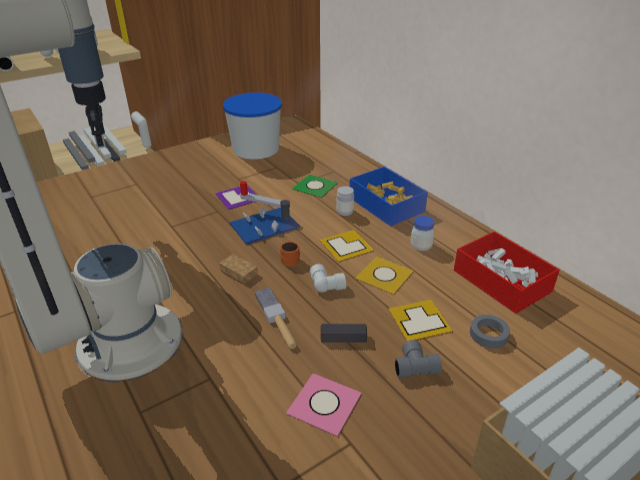

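```bash
cat > h.py <<'E'
import cv2, numpy as np
from bench import sensors, cams
def grab(n):
    c=cams.camera(n); c["f"]=240/np.tan(np.radians(c["fov_y"])/2); return c
def ray(c,uv,z):
    uv=np.atleast_2d(np.asarray(uv,float))
    d=np.c_[(uv[:,0]-c["cx"])/c["f"],(uv[:,1]-c["cy"])/c["f"],np.ones(len(uv))]@np.array(c["R"])
    o=-np.array(c["R"]).T@np.array(c["t"]); s=(z-o[2])/d[:,2]
    return (o+d*s[:,None])
def proj(c,X):
    X=np.atleast_2d(X); p=X@np.array(c["R"]).T+np.array(c["t"]); return np.c_[p[:,0]/p[:,2]*c["f"]+c["cx"],p[:,1]/p[:,2]*c["f"]+c["cy"]]
def save(c,name,box=None,k=1):
    im=c["pixels"]
    if box: x0,y0,x1,y1=box; im=im[y0:y1,x0:x1]
    if k!=1: im=cv2.resize(im,None,fx=k,fy=k,interpolation=cv2.INTER_CUBIC)
    cv2.imwrite("pics/"+name,im)
def mask(c,lo,hi,box):
    hsv=cv2.cvtColor(c["pixels"],cv2.COLOR_BGR2HSV); m=cv2.inRange(hsv,lo,hi); k=np.zeros_like(m); x0,y0,x1,y1=box; k[y0:y1,x0:x1]=m[y0:y1,x0:x1]; return k
def blob(m):
    cs,_=cv2.findContours(m,cv2.RETR_EXTERNAL,cv2.CHAIN_APPROX_NONE); return max(cs,key=cv2.contourArea)
E
python3 - <<'E'
from h import *
c=grab("top"); 
save(c,"t_parts.png",(270,170,530,320),3)
save(c,"t_cradle.png",(100,215,260,310),5)
d=grab("side"); save(d,"s_parts.png",(210,170,460,400),3)
E
```

```text
(no output)
```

View pics/t_parts.png

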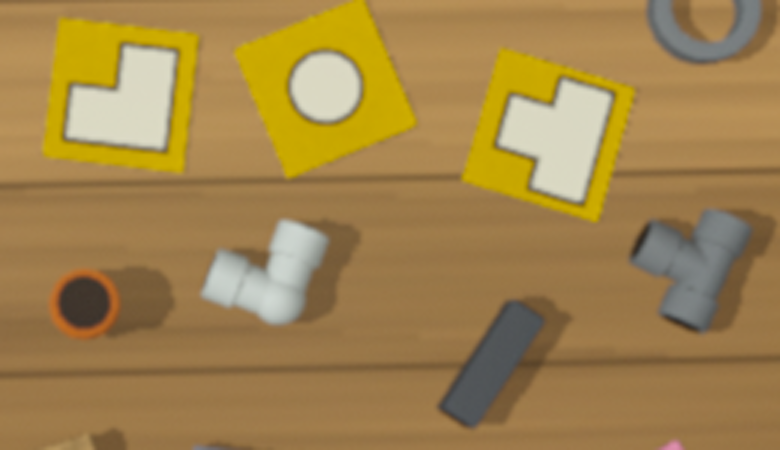

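View pics/t_cradle.png

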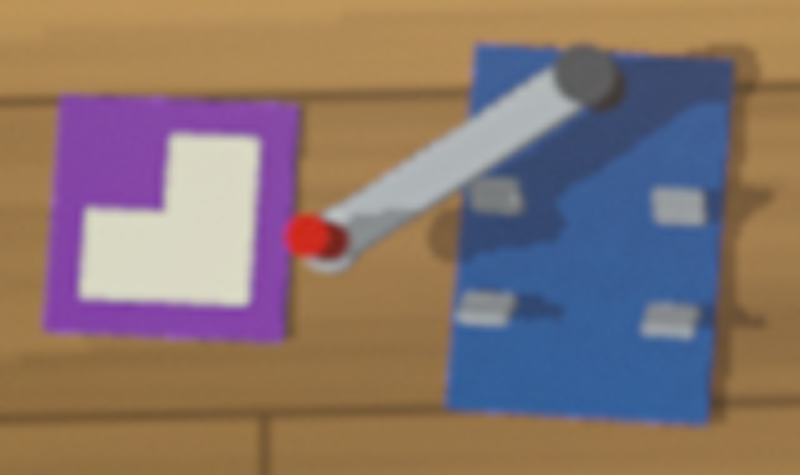

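View pics/s_parts.png

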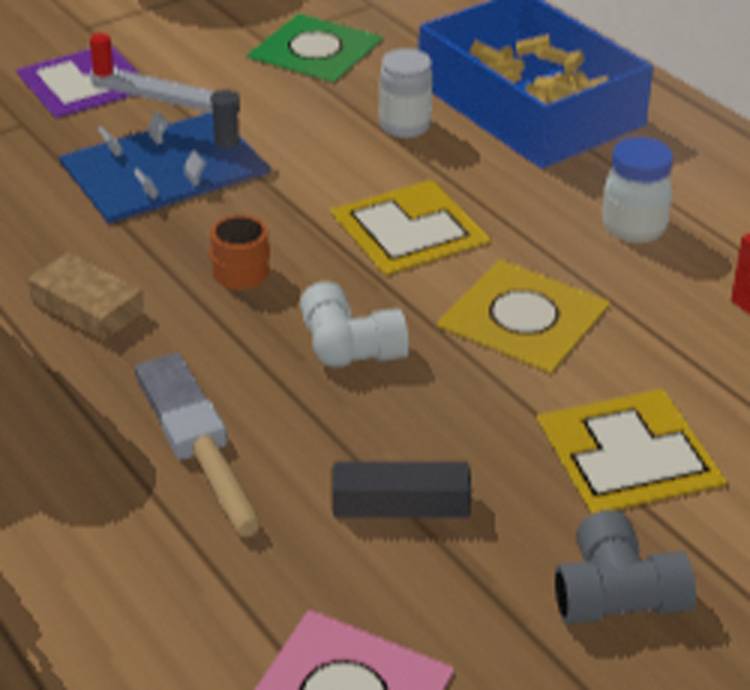

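```bash
cat > meas.py <<'E'
from h import *
def pca(c,m,z):
    m=cv2.morphologyEx(m,cv2.MORPH_OPEN,np.ones((2,2),np.uint8))
    k=np.zeros_like(m); cv2.drawContours(k,[blob(m)],-1,255,-1)
    v,u=np.nonzero(k); P=ray(c,np.c_[u,v],z)[:,:2]
    mu,ev=cv2.PCACompute(P,mean=None)[:2]; mu=mu[0]
    Q=(P-mu)@ev.T
    return mu,ev,Q,P
def board(c,box):
    m=mask(c,(20,120,90),(32,255,255),box)
    h=cv2.convexHull(blob(m))[:,0]; P=ray(c,h,0.004)[:,:2]
    r=cv2.minAreaRect((P*1000).astype(np.float32)); return r
E
python3 - <<'E'
from meas import *
c=grab("top")
for n,b in dict(elb=(275,165,343,235),coup=(343,160,415,235),tee=(418,175,490,250)).items(): print(n,board(c,b))
# elbow, tee, tube, coupling
for n,lo,hi,b,z in (("elbow",(0,0,120),(180,45,255),(325,235,390,285),.02),("tee",(80,15,40),(130,120,190),(470,230,530,290),.02),("tube",(80,15,30),(130,120,150),(405,260,460,320),.03),("coup",(3,150,60),(13,255,255),(275,250,325,290),.045)):
    m=mask(c,lo,hi,b); cv2.imwrite(f"pics/m_{n}.png",m[b[1]:b[3],b[0]:b[2]])
    mu,ev,Q,P=pca(c,m,z); print(n,mu.round(4),ev.round(3).tolist(),"ext",Q.min(0).round(4),Q.max(0).round(4), "r",cv2.minAreaRect((P*1000).astype(np.float32)))
m=mask(c,(100,130,40),(125,255,255),(180,215,255,305)); h=cv2.convexHull(blob(m))[:,0]; print("cradle",cv2.minAreaRect((ray(c,h,0.008)[:,:2]*1000).astype(np.float32)))
m=mask(c,(0,150,150),(6,255,255),(150,250,180,280))|mask(c,(174,150,150),(180,255,255),(150,250,180,280)); print("knob px",blob(m)[:,0].min(0),blob(m)[:,0].max(0))
print("knob top", ray(c,[[161.3,262]],.097))
print("post top", ray(c,[[217,229.6]],.06))
# green/purple etc
s=grab("side")
def pr(X): return proj(s,X)
print(pr([[0.5,0,0]]))
E
```

```text
elb ((609.4002685546875, 16.070701599121094), (113.0350112915039, 113.8288803100586), 82.06207275390625)
coup ((612.5278930664062, -143.5017852783203), (113.95280456542969, 113.65248107910156), 21.41995620727539)
tee ((571.8745727539062, -316.44677734375), (113.78661346435547, 114.02410888671875), 71.6283950805664)
elbow [ 0.4634 -0.0965] [[-0.433, 0.902], [0.902, 0.433]] ext [-0.0512 -0.0381] [0.0526 0.0327] r ((470.7530212402344, -93.47494506835938), (76.60533905029297, 79.42479705810547), 67.84432983398438)Traceback (most recent call last):
  File "<stdin>", line 7, in <module>
  File "meas.py", line 4, in pca
    k=np.zeros_like(m); cv2.drawContours(k,[blob(m)],-1,255,-1)
                                            ~~~~^^^
  File "h.py", line 20, in blob
    cs,_=cv2.findContours(m,cv2.RETR_EXTERNAL,cv2.CHAIN_APPROX_NONE); return max(cs,key=cv2.contourArea)
                                                                             ~~~^^^^^^^^^^^^^^^^^^^^^^^^
ValueError: max() iterable argument is empty
```

```bash
python3 - <<'E'
from meas import *
c=grab("top"); hsv=cv2.cvtColor(c["pixels"],cv2.COLOR_BGR2HSV)
for p in ((508,250),(492,252),(498,272),(433,292),(425,303),(298,271),(290,271),(305,272),(520,260),(480,290)): print(p,hsv[p[1],p[0]])
for n,lo,hi,b,z in (("tee",(0,0,30),(180,65,170),(470,230,530,290),.02),("tube",(0,0,20),(180,80,100),(405,260,460,320),.03),("coup",(0,0,0),(180,160,70),(280,255,315,290),.045)):
    m=mask(c,lo,hi,b); cv2.imwrite(f"pics/m_{n}.png",cv2.resize(m[b[1]:b[3],b[0]:b[2]],None,fx=4,fy=4))
    mu,ev,Q,P=pca(c,m,z); print(n,mu.round(4),ev.round(3).tolist(),"ext",Q.min(0).round(4),Q.max(0).round(4), "r",cv2.minAreaRect((P*1000).astype(np.float32)))
m=mask(c,(100,130,40),(125,255,255),(180,215,255,305)); h=cv2.convexHull(blob(m))[:,0]; print("cradle",cv2.minAreaRect((ray(c,h,0.008)[:,:2]*1000).astype(np.float32)))
m=mask(c,(0,150,150),(6,255,255),(150,250,180,280))|mask(c,(174,150,150),(180,255,255),(150,250,180,280)); print("knob px",blob(m)[:,0].min(0),blob(m)[:,0].max(0))
print("knob top", ray(c,[[161.3,262]],.097))
print("post top", ray(c,[[217,229.6]],.06))
E
cd pics; python3 -c "
import cv2,numpy as np
a=[cv2.imread(f'm_{n}.png') for n in('tee','tube','coup')]
h=max(x.shape[0] for x in a); cv2.imwrite('ms.png',np.hstack([cv2.copyMakeBorder(x,0,h-x.shape[0],0,8,0,value=(90,0,0)) for x in a]))"
```

```text
(508, 250) [ 90  14 127]
(492, 252) [ 90  12 127]
(498, 272) [ 99  13 133]
(433, 292) [100  18  87]
(425, 303) [107  20  89]
(298, 271) [13 76 64]
(290, 271) [ 11 104  76]
(305, 272) [13 86 68]
(520, 260) [ 17 137 147]
(480, 290) [ 16 140 118]
tee [ 0.4646 -0.422 ] [[0.846, -0.533], [0.533, 0.846]] ext [-0.0455 -0.0335] [0.0488 0.0445] r ((468.77325439453125, -416.06646728515625), (74.69265747070312, 92.63150024414062), 63.166175842285156)
tube [ 0.3923 -0.2627] [[0.813, -0.583], [0.583, 0.813]] ext [-0.0504 -0.0161] [0.0505 0.0165] r ((392.4798583984375, -262.58245849609375), (32.52835464477539, 100.94573211669922), 54.27215576171875)
coup [0.4443 0.0444] [[0.427, 0.904], [0.904, -0.427]] ext [-0.0165 -0.0159] [0.0167 0.0161] r ((445.1259765625, 43.62636947631836), (31.399442672729492, 31.432476043701172), 88.80610656738281)
cradle ((464.0564880371094, 232.13758850097656), (117.31585693359375, 146.4794158935547), 85.90218353271484)
knob px [158 258] [165 265]
knob top [[0.46838451 0.33862288 0.097     ]]
post top [[0.54064099 0.2240174  0.06      ]]
```

View pics/ms.png

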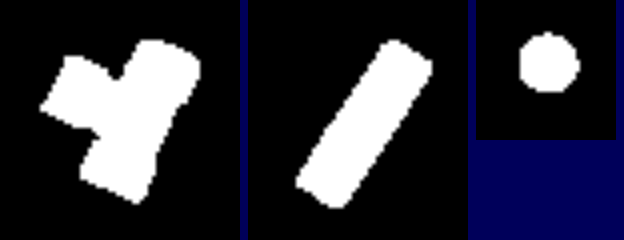

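```bash
python3 - <<'E'
from meas import *
c=grab("top"); s=grab("side")
f=lambda c,b: cv2.resize(c["pixels"][b[1]:b[3],b[0]:b[2]],(390,290),interpolation=cv2.INTER_CUBIC)
a=np.vstack([np.hstack([f(c,(333,235,398,283)),f(c,(472,232,537,280))]),np.hstack([f(s,(300,257,365,305)),f(s,(390,335,455,383))])])
cv2.imwrite("pics/et.png",a)
m=mask(c,(95,110,20),(130,255,255),(180,215,255,305)); h=cv2.convexHull(blob(m))[:,0]; print("cradle",cv2.minAreaRect((ray(c,h,0.008)[:,:2]*1000).astype(np.float32)))
px=np.array([[446,408],[709,424],[477,45],[735,60]])/5+np.array([100,215]); print(ray(c,px,.008)[:,:2].round(4))
# cheeks (z~.03 tops) 
px=np.array([[497,195],[680,206],[486,308],[670,321]])/5+np.array([100,215]); print(ray(c,px,.02)[:,:2].round(4), ray(c,px,.02)[:,:2].mean(0))
E
```

```text
cradle ((472.48114013671875, 231.16259765625), (117.85710906982422, 164.2677764892578), 85.52030944824219)
[[0.394  0.2966]
 [0.384  0.1766]
 [0.5611 0.2816]
 [0.5516 0.1626]]
[[0.4903 0.2706]
 [0.4834 0.1873]
 [0.4388 0.2759]
 [0.431  0.1924]] [0.46089694 0.23156213]
```

View pics/et.png

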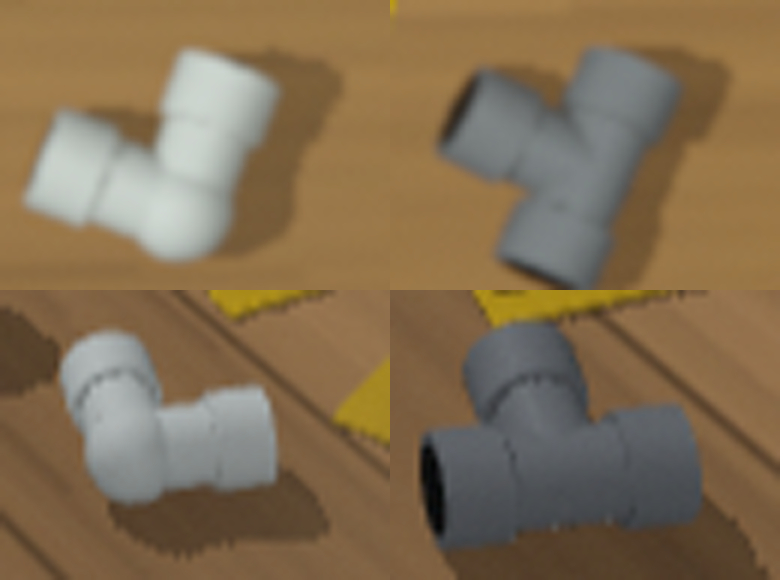

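Call:
play_rows([
  [[32.5,-19.2,0],[0,0,-42.8],0.5],
  [[32.5,-19.2,0],[0,0,-42.8],0.5],
  [[32.5,-19.2,0],[0,0,-42.8],0.5],
  [[32.5,-19.2,0],[0,0,-42.8],0.5],
  [[32.5,-19.2,0],[0,0,-42.8],0.5],
  [[32.5,-19.2,0],[0,0,-42.8],0.5],
  [[32.5,-19.2,0],[0,0,-42.8],0.5],
  [[32.5,-19.2,0],[0,0,-42.8],0.5],
  [[32.5,-19.2,0],[0,0,-42.8],0.5],
  [[32.5,-19.2,-8],[0,0,-42.8],0.5],
  [[32.5,-19.2,-8],[0,0,-42.8],0.5],
  [[32.5,-19.2,-8],[0,0,-42.8],0.5],
])

```text
time_s: 1.6
tool_pos: [0.4656, 0.3372, 0.1466]
ee_rot: [2.741, -1.517, -0.005]
contact_force: [-0.4, -0.3, 0.7]
width: 0.0429
```

```bash
python3 - <<'E'
from h import *
c=grab("top"); s=grab("side"); save(c,"k1.png",(90,200,250,320),4); save(s,"k1s.png",(180,130,340,250),4)
st=sensors.get_state(); print(st["tool_pos"],st["ee_rot"],st["width"],st["joints"])
E
```

```text
[0.46857049 0.33933461 0.15232739] [-2.74938025e+00  1.51962064e+00 -1.61999454e-03] 0.04200653283380295 [ 8.97569952e-01  3.45033576e-01  3.06573845e-02  1.03393061e-03
 -1.25604933e+00 -3.36942362e-01]
```

View pics/k1.png

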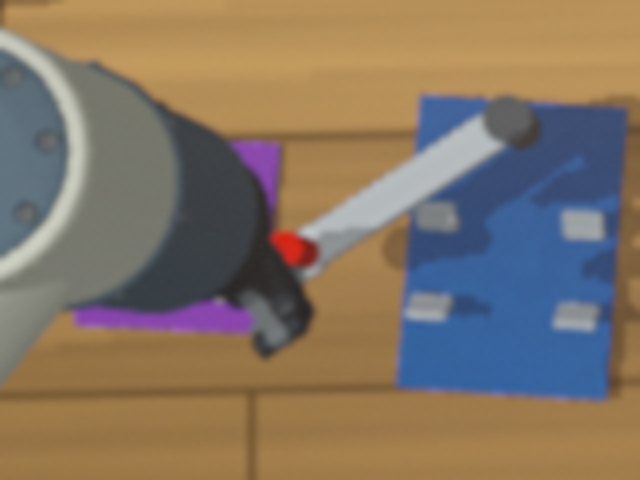

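View pics/k1s.png

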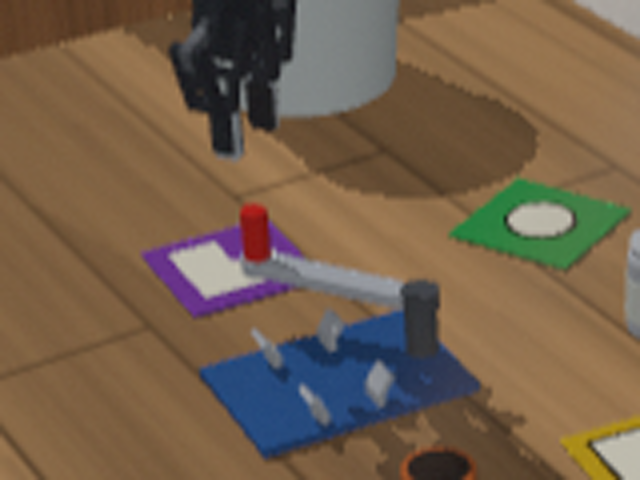

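Call:
play_rows([
  [[0,0,-3],[0,0,0],0.5],
  [[0,0,-4.5],[0,0,0],0.5],
  [[0,0,-5.5],[0,0,0],0.5],
  [[0,0,-6.5],[0,0,0],0.5],
  [[0,0,-7.5],[0,0,0],0.5],
  [[0,0,-8.4],[0,0,0],0.5],
  [[0,0,-8.4],[0,0,0],0.5],
  [[0,0,-8.4],[0,0,0],0.5],
])

```text
time_s: 2.5
tool_pos: [0.4686, 0.339, 0.0674]
ee_rot: [2.749, -1.521, 0.0]
contact_force: [-0.2, -0.1, 0.4]
width: 0.0428
```

```bash
python3 - <<'E'
from h import *
s=grab("side"); save(s,"k2s.png",(180,130,340,250),4)
E
```

```text
(no output)
```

View pics/k2s.png

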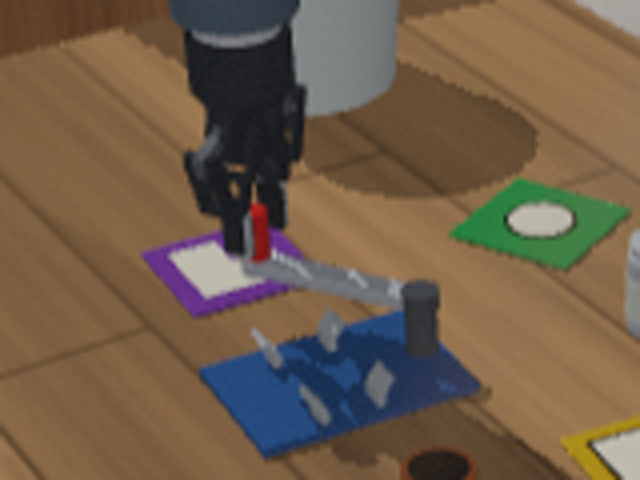

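Call:
play_rows([
  [[1.44,0.79,0],[0,0,-7],0.5],
  [[2.97,1.4,0],[0,0,-14],0.5],
  [[4.57,1.82,0],[0,0,-21],0.5],
  [[6.2,2.04,0],[0,0,-28],0.5],
  [[7.76,2.07,0],[0,0,-34.6],0.5],
  [[7.76,2.07,0],[0,0,-34.6],0.5],
  [[7.76,2.07,0],[0,0,-34.6],0.5],
  [[7.6,2.07,0],[0,0,-34.6],0.45],
  [[7.6,2.07,4],[0,0,-34.6],0.45],
  [[7.6,2.07,8],[0,0,-34.6],0.45],
  [[7.6,2.07,13],[0,0,-34.6],0.45],
  [[7.6,2.07,13],[0,0,-34.6],0.45],
])

```text
time_s: 3.75
tool_pos: [0.547, 0.3615, 0.2066]
ee_rot: [-2.164, 2.256, -0.004]
contact_force: [0.4, 0.6, 0.1]
width: 0.0468
```

```bash
python3 - <<'E'
from h import *
s=grab("side"); save(s,"k3s.png",(180,130,340,250),4)
E
```

```text
(no output)
```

View pics/k3s.png

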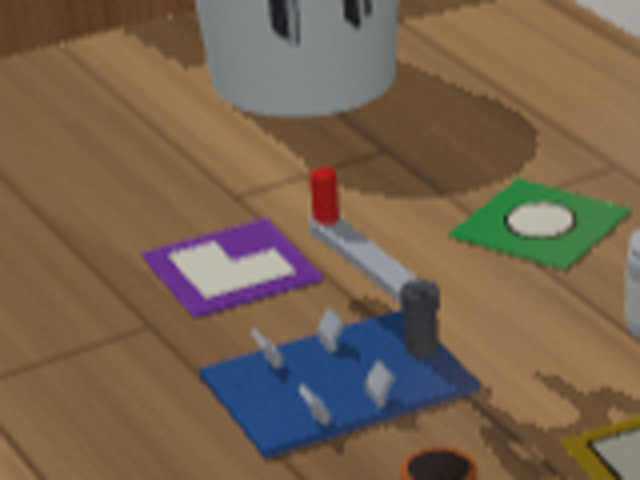

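Call:
play_rows([
  [[-15.2,-62.2,0],[0,0,56.9],0.3],
  [[-15.2,-62.2,0],[0,0,56.9],0.3],
  [[-15.2,-62.2,0],[0,0,56.9],0.3],
  [[-15.2,-62.2,0],[0,0,56.9],0.3],
  [[-15.2,-62.2,0],[0,0,56.9],0.3],
  [[-15.2,-62.2,0],[0,0,56.9],0.3],
  [[-15.2,-62.2,0],[0,0,56.9],0.3],
  [[-15.2,-62.2,0],[0,0,56.9],0.3],
  [[-15.2,-62.2,0],[0,0,56.9],0.3],
  [[-15.2,-62.2,0],[0,0,56.9],0.3],
  [[-15.2,-62.2,0],[0,0,56.9],0.3],
  [[-15.2,-62.2,0],[0,0,56.9],0.3],
])

```text
time_s: 5.0
tool_pos: [0.4008, -0.2225, 0.1968]
ee_rot: [-2.992, 0.958, 0.001]
contact_force: [1.2, -0.1, 0.5]
width: 0.0599
```

```bash
python3 - <<'E'
from h import *
st=sensors.get_state(); print(st["tool_pos"],st["ee_rot"],st["width"],st["joints"])
E
```

```text
[ 0.40080513 -0.22246259  0.19675552] [-2.99166244e+00  9.57804020e-01  6.45654290e-04] 0.05990840905980919 [-1.63502793e-01  8.81335566e-02 -1.84600148e-01 -4.17222781e-04
 -1.29841894e+00  1.11471930e+00]
```

Call:
play_rows([
  [[0,0,0],[0,0,0],0.3],
  [[0,0,0],[0,0,0],0.3],
])

```text
time_s: 5.2
tool_pos: [0.4012, -0.2218, 0.1964]
ee_rot: [-2.99, 0.964, 0.002]
contact_force: [0.2, 1.0, -0.4]
width: 0.0598
```

```bash
cat > st.py <<'E'
from h import *
def now():
    st=sensors.get_state(); r=st["ee_rot"]; phi=np.degrees(np.arctan2(r[1],r[0])); j=(2*phi-90+90)%180-90
    return st["tool_pos"],j,st
if __name__=="__main__":
    p,j,st=now(); print("t",st["time_s"],"pos",p.round(4),"jaw",round(j,1),"tilt",st["ee_rot"][2].round(4),"w",st["width"].round(4) if hasattr(st["width"],'round') else st["width"],"F",np.round(st["contact_force"],1),"q",np.round(st["joints"],3))
E
python3 st.py
```

```text
t 5.2 pos [ 0.4012 -0.2218  0.1964] jaw 54.3 tilt 0.0022 w 0.059757109376963775 F [ 0.2  1.  -0.4] q [-1.620e-01  8.900e-02 -1.840e-01 -1.000e-03 -1.299e+00  1.109e+00]
```

Call:
play_rows([
  [[-0.87,-4.09,0],[0,0,0],0.3],
  [[-0.87,-4.09,-5],[0,0,0],0.3],
  [[-0.87,-4.09,-10],[0,0,0],0.3],
  [[-0.87,-4.09,-14],[0,0,0],0.3],
  [[-0.87,-4.09,-14],[0,0,0],0.3],
])

```text
time_s: 5.7
tool_pos: [0.3897, -0.2591, 0.0524]
ee_rot: [-2.991, 0.958, 0.018]
contact_force: [-2.0, -0.0, -0.1]
width: 0.0599
```

```bash
python3 st.py; python3 - <<'E'
from h import *
s=grab("side"); save(s,"tu1.png",(280,250,420,370),5)
E
```

```text
t 5.7 pos [ 0.3897 -0.2591  0.0524] jaw 54.5 tilt 0.0183 w 0.05993415488172418 F [-2.  -0.  -0.1] q [-0.252  0.242 -0.397 -0.002 -0.943  1.204]
```

View pics/tu1.png

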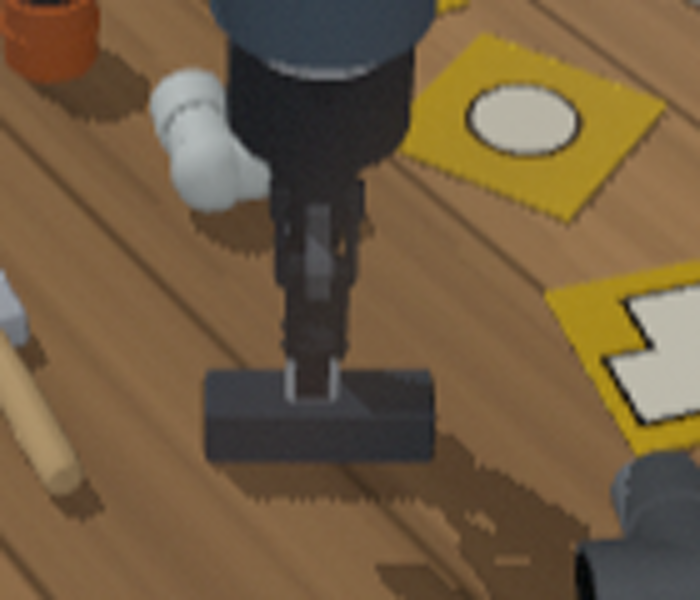

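Call:
play_rows([
  [[0,0,-2.5],[0,0,0],0.3],
  [[0,0,-4.2],[0,0,0],0.3],
  [[0,0,-5.2],[0,0,0],0.3],
  [[0,0,-5.2],[0,0,0],0.3],
  [[0,0,-5.2],[0,0,0],0.9],
  [[0,0,-5.2],[0,0,0],0.9],
  [[0,0,-5.2],[0,0,0],0.9],
  [[0,0,-5.2],[0,0,0],0.9],
  [[0,0,-5.2],[0,0,0],0.9],
  [[0,0,-5.2],[0,0,0],0.9],
])

```text
time_s: 6.75
tool_pos: [0.395, -0.2627, 0.0069]
ee_rot: [2.991, -0.96, 0.005]
contact_force: [-0.8, 1.4, 5.9]
width: 0.0288
```

```bash
python3 st.py
```

```text
t 6.75 pos [ 0.395  -0.2627  0.0069] jaw 54.4 tilt 0.0048 w 0.028848776850263328 F [-0.8  1.4  5.9] q [-2.550e-01  3.050e-01 -4.540e-01  1.000e-03 -8.090e-01  1.204e+00]
```

Call:
play_rows([
  [[0,0,2],[0,0,0],0.9],
  [[0,0,6],[0,0,0],0.9],
  [[0,0,10],[0,0,0],0.9],
  [[0,0,14],[0,0,0],0.9],
  [[2,8,16],[0,0,-8],0.9],
  [[3,13,16],[0,0,-16],0.9],
  [[4,18,16],[0,0,-24],0.9],
  [[4.5,23,16],[0,0,-32],0.9],
  [[5,28,16],[0,0,-40],0.9],
  [[5.5,33,16],[0,0,-48],0.9],
  [[6,38,16],[0,0,-54],0.9],
  [[6.4,43,16],[0,0,-59.1],0.9],
])

```text
time_s: 7.95
tool_pos: [0.4486, 0.071, 0.1655]
ee_rot: [-2.153, 2.287, -0.0]
contact_force: [1.0, -0.9, -1.4]
width: 0.0287
```

Call:
play_rows([
  [[0.4,3,0],[0,0,0],0.9],
  [[0.4,6,0],[0,0,0],0.9],
  [[0.4,6,0],[0,0,0],0.9],
  [[0.4,6,0],[0,0,0],0.9],
  [[0.4,6,0],[0,0,0],0.9],
])

```text
time_s: 8.45
tool_pos: [0.4526, 0.1287, 0.1651]
ee_rot: [-2.159, 2.282, -0.0]
contact_force: [0.1, 0.4, -1.4]
width: 0.0293
```

```bash
python3 st.py;  python3 - <<'E'
from h import *
s=grab("side"); save(s,"tu2.png",(180,110,380,260),4);c=grab("top"); save(c,"tu2t.png",(130,180,290,320),4)
E
```

```text
t 8.45 pos [0.4526 0.1287 0.1651] jaw -3.2 tilt -0.0 w 0.02928522503320901 F [ 0.1  0.4 -1.4] q [ 0.611  0.131 -0.219  0.    -1.221 -0.667]
```

View pics/tu2.png

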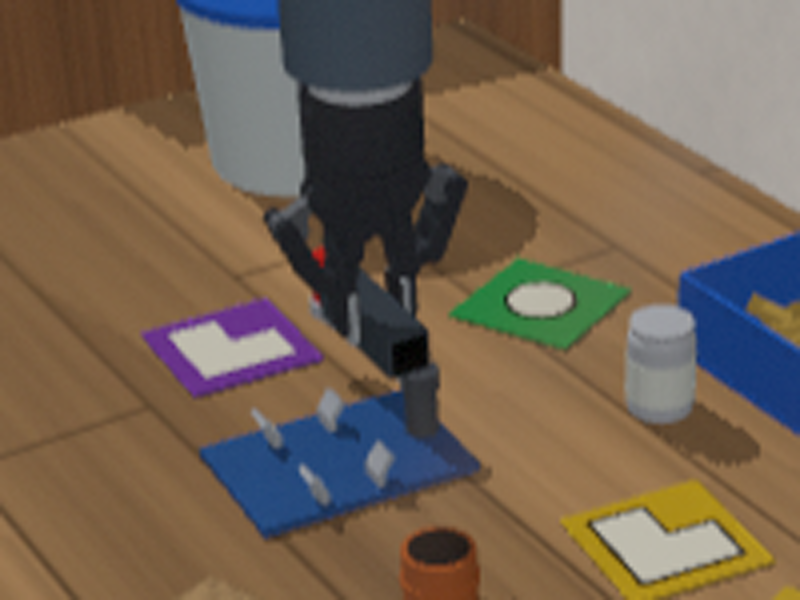

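View pics/tu2t.png

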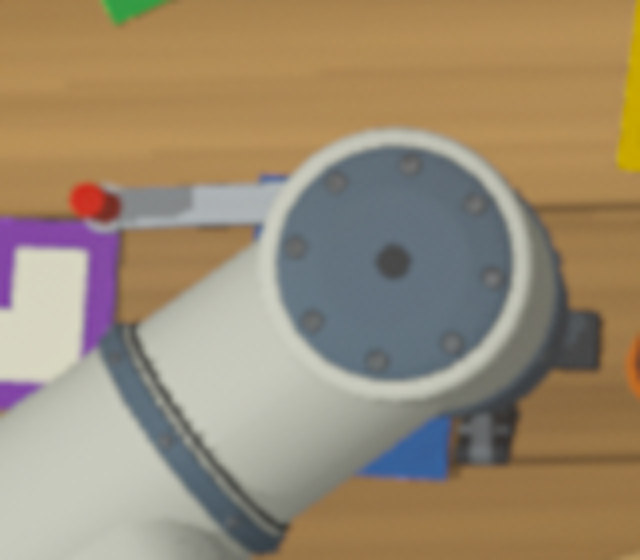

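Call:
play_rows([
  [[0.84,5,0],[0,0,-1.5],0.9],
  [[0.84,10.2,0],[0,0,-1.5],0.9],
  [[0.84,10.2,-4],[0,0,-1.5],0.9],
  [[0.84,10.2,-8],[0,0,-1.5],0.9],
  [[0.84,10.2,-11],[0,0,-1.5],0.9],
  [[0.84,10.2,-11],[0,0,-1.5],0.9],
  [[0.84,10.2,-11],[0,0,-1.5],0.9],
  [[0.84,10.2,-11],[0,0,-1.5],0.9],
])

```text
time_s: 9.35
tool_pos: [0.4627, 0.2319, 0.0572]
ee_rot: [-2.127, 2.307, -0.001]
contact_force: [0.6, 0.3, -1.6]
width: 0.0295
```

```bash
python3 st.py;  python3 - <<'E'
from h import *
s=grab("side"); save(s,"tu3.png",(200,160,340,265),5);
E
```

```text
t 9.35 pos [0.4627 0.2319 0.0572] jaw -4.7 tilt -0.0011 w 0.029500544205280716 F [ 0.6  0.3 -1.6] q [ 0.768  0.313 -0.281  0.001 -0.972 -0.85 ]
```

View pics/tu3.png

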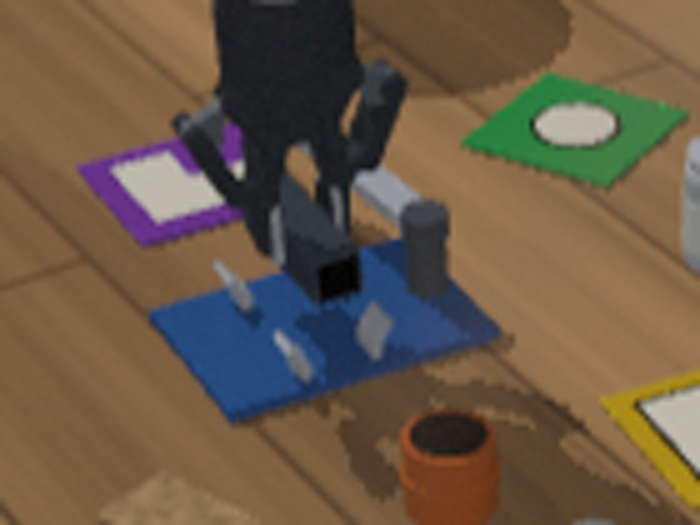

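Call:
play_rows([
  [[-0.15,-0.1,-1],[0,0,0],0.9],
  [[-0.15,-0.1,-2],[0,0,0],0.9],
  [[-0.15,-0.1,-3],[0,0,0],0.9],
  [[-0.15,-0.1,-3.7],[0,0,0],0.9],
  [[-0.15,-0.1,-4.1],[0,0,0],0.9],
  [[-0.15,-0.1,-4.2],[0,0,0],0.9],
  [[-0.15,-0.1,-4.2],[0,0,0],0.9],
])

```text
time_s: 10.1
tool_pos: [0.4591, 0.2298, 0.0149]
ee_rot: [2.13, -2.308, 0.001]
contact_force: [-11.1, -2.5, 22.0]
width: 0.0294
```

```bash
python3 st.py;  python3 - <<'E'
from h import *
s=grab("side"); save(s,"tu4.png",(200,160,340,265),5);
E
```

```text
t 10.1 pos [0.4591 0.2298 0.0149] jaw -4.6 tilt 0.0008 w 0.02943282677434372 F [-11.1  -2.5  22. ] q [ 0.77   0.36  -0.341  0.001 -0.871 -0.851]
```

View pics/tu4.png

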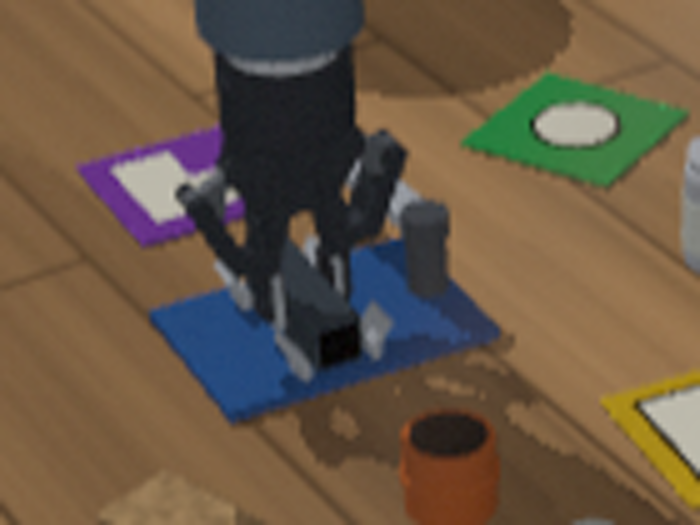

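Call:
play_rows([
  [[0,0,0.4],[0,0,0],0.9],
  [[0,0,0.4],[0,0,0],0.9],
  [[0,0,0.4],[0,0,0],0.9],
])

```text
time_s: 10.45
tool_pos: [0.4597, 0.2303, 0.0165]
ee_rot: [2.129, -2.31, -0.0]
contact_force: [0.8, -0.4, -1.0]
width: 0.0288
```

```bash
python3 st.py;  python3 - <<'E'
from h import *
s=grab("side"); save(s,"tu5.png",(230,190,310,250),9); c=grab("top"); save(c,"tu5t.png",(140,200,270,310),6)
st=sensors.get_state(); print(st["moment"])
E
```

```text
t 10.45 pos [0.4597 0.2303 0.0165] jaw -4.7 tilt -0.0 w 0.028844999059294864 F [ 0.8 -0.4 -1. ] q [ 0.769  0.359 -0.337 -0.    -0.875 -0.851]
[-0.00787481 -0.02723496 -0.03449353]
```

View pics/tu5.png

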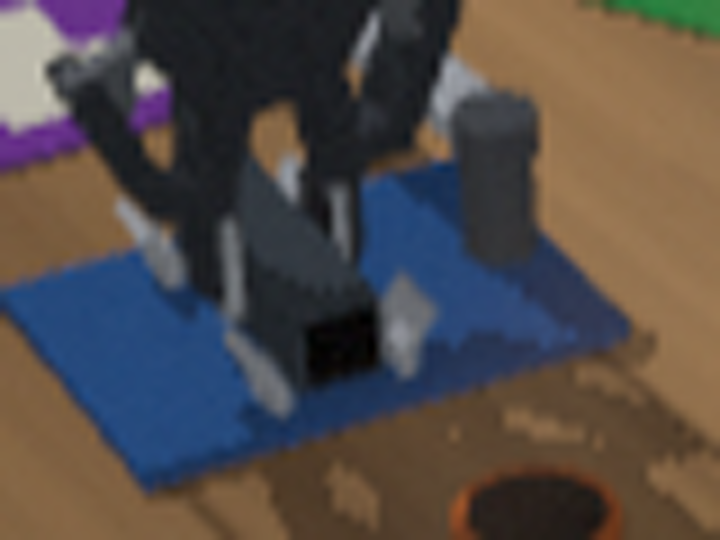

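View pics/tu5t.png

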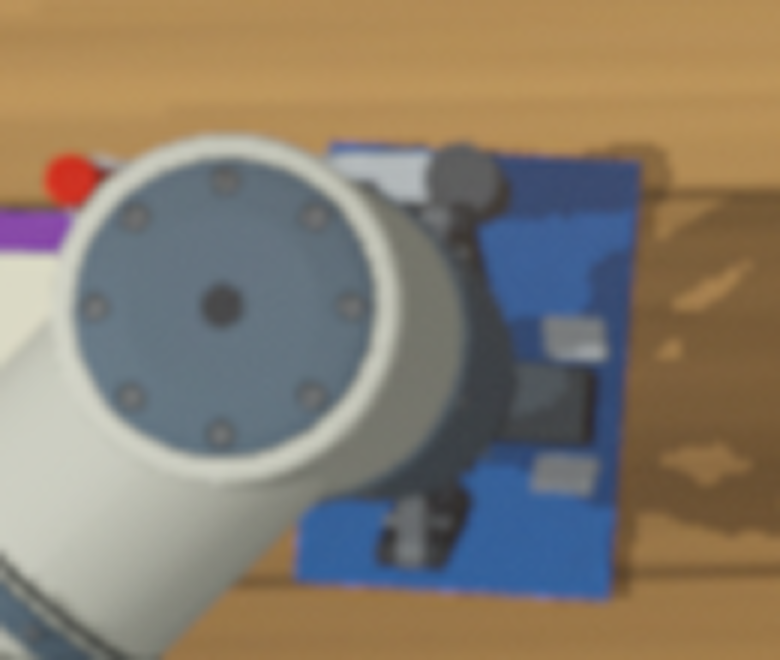

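Call:
play_rows([
  [[0,0,-0.15],[0,0,0],0.9],
  [[0,0,-0.15],[0,0,0],0.9],
  [[0,0,-0.15],[0,0,0],0.7],
  [[0,0,-0.15],[0,0,0],0.56],
  [[0,0,-0.15],[0,0,0],0.56],
  [[0,0,-0.15],[0,0,0],0.56],
  [[0,0,-0.15],[0,0,0],0.56],
])

```text
time_s: 11.25
tool_pos: [0.4597, 0.2303, 0.0155]
ee_rot: [-2.129, 2.31, -0.0]
contact_force: [-0.1, 0.0, -0.3]
width: 0.0375
```

```bash
python3 st.py;  python3 - <<'E'
from h import *
s=grab("side"); save(s,"tu6.png",(230,190,310,250),9)
E
```

```text
t 11.25 pos [0.4597 0.2303 0.0155] jaw -4.7 tilt -0.0 w 0.03754181695913078 F [-0.1  0.  -0.3] q [ 0.769  0.36  -0.339  0.    -0.872 -0.851]
```

View pics/tu6.png

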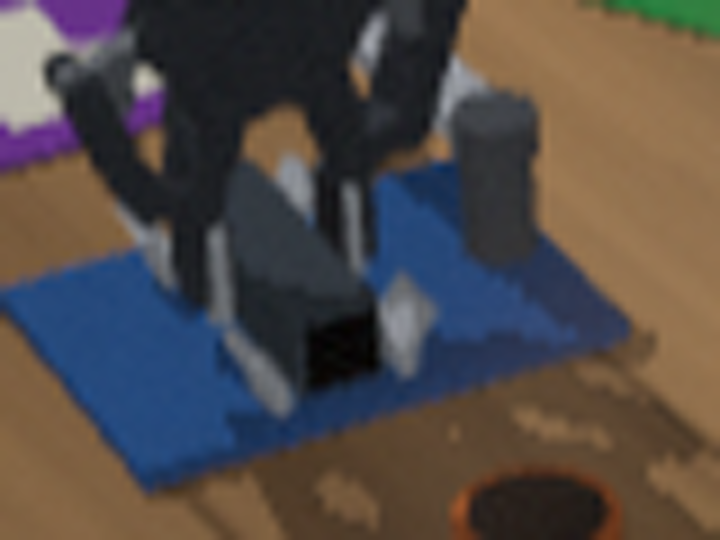

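Call:
play_rows([
  [[0,0,1.5],[0,0,0],0.56],
  [[0,0,3.5],[0,0,0],0.56],
  [[0,0,7],[0,0,0],0.56],
  [[0,0,11],[0,0,0],0.56],
  [[0,0,15],[0,0,0],0.5],
  [[4.5,4,18],[0,0,8],0.5],
  [[8.5,8,18],[0,0,8],0.5],
  [[8.5,12.8,18],[0,0,8],0.5],
  [[8.5,12.8,18],[0,0,8],0.5],
  [[8.5,12.8,18],[0,0,8],0.5],
  [[8.5,12.8,18],[0,0,8],0.5],
])

```text
time_s: 12.4
tool_pos: [0.5445, 0.3582, 0.1949]
ee_rot: [2.285, -2.154, 0.0]
contact_force: [-0.6, 0.0, -0.5]
width: 0.0429
```

```bash
python3 st.py;  python3 - <<'E'
from h import *
s=grab("side"); save(s,"tu7.png",(200,130,320,250),5); c=grab("top"); save(c,"tu7t.png",(100,190,270,310),4)
E
```

```text
t 12.4 pos [0.5445 0.3582 0.1949] jaw 3.4 tilt 0.0001 w 0.0429371956474642 F [-0.6  0.  -0.5] q [ 0.821  0.472  0.334  0.    -1.434 -0.762]
```

View pics/tu7.png

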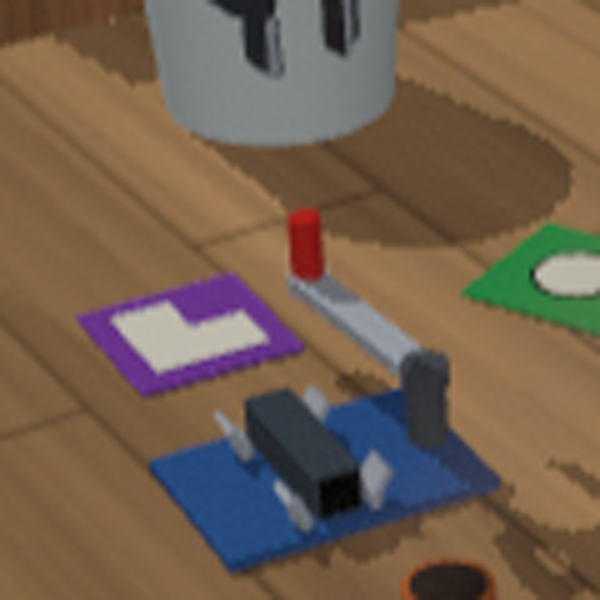

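View pics/tu7t.png

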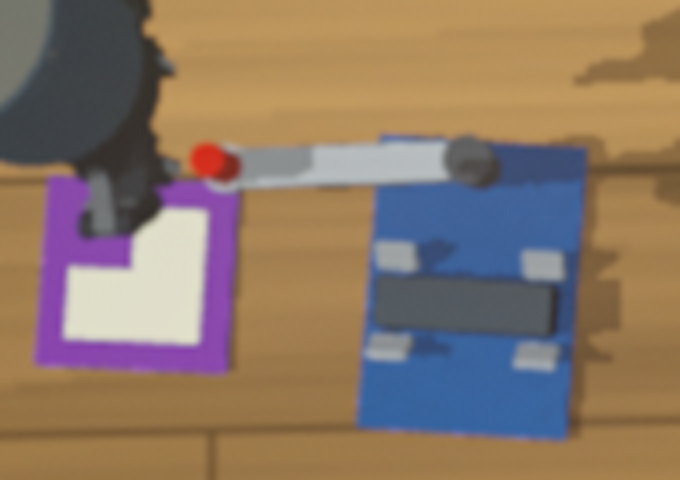

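```bash
python3 - <<'E'
from meas import *
c=grab("top")
b=(188,250,243,285)
m=mask(c,(0,0,20),(180,90,110),b); mu,ev,Q,P=pca(c,m,.038); r=cv2.minAreaRect((P*1000).astype(np.float32)); print(mu,ev,Q.min(0),Q.max(0),r)
th=np.radians(-4.7); R=np.array([[np.cos(th),-np.sin(th)],[np.sin(th),np.cos(th)]]); print("in cradle",R.T@(np.array(r[0])/1000-[.461,.2313]))
k=mask(c,(0,150,130),(8,255,255),(145,220,165,240))|mask(c,(172,150,130),(180,255,255),(145,220,165,240)); bb=blob(k)[:,0]; print(bb.min(0),bb.max(0))
K=ray(c,[[bb[:,0].min()+4.3,(bb[:,1].min()+4.3)]],.097)[0]; v=R.T@(K[:2]-[.461,.2313]); print(K,v,np.arctan2(v[1],80e-3-v[0]))
E
```

```text
[0.45908628 0.22764991] [[ 0.07831466  0.99692869]
 [ 0.99692869 -0.07831466]] [-0.05094078 -0.0163985 ] [0.05064983 0.01509919] ((458.9367370605469, 227.3184356689453), (101.4892578125, 30.620872497558594), 86.8099594116211)
in cradle [-0.00173008 -0.00413724]
[148 226] [156 233]
[0.53754051 0.3580105  0.097     ] [0.06590066 0.13255604] 1.464829629573792
```

Call:
play_rows([
  [[-0.7,0.1,0],[0,0,-2],0.5],
  [[-0.7,0.1,-4],[0,0,-2],0.5],
  [[-0.7,0.1,-8],[0,0,-2],0.5],
  [[-0.7,0.1,-10],[0,0,-2],0.5],
  [[-0.7,0.1,-11.5],[0,0,-2],0.5],
  [[-0.7,0.1,-12.8],[0,0,-2],0.5],
  [[-0.7,0.1,-12.8],[0,0,-2],0.5],
  [[-0.7,0.1,-12.8],[0,0,-2],0.5],
])

```text
time_s: 13.35
tool_pos: [0.5381, 0.3592, 0.0683]
ee_rot: [-2.247, 2.195, -0.001]
contact_force: [0.4, 1.1, 0.2]
width: 0.0427
```

```bash
python3 st.py;  python3 - <<'E'
from h import *
s=grab("side"); save(s,"kn.png",(200,130,320,250),5)
E
```

```text
t 13.35 pos [0.5381 0.3592 0.0683] jaw 1.3 tilt -0.0006 w 0.04268081621533931 F [0.4 1.1 0.2] q [ 0.83   0.531  0.101  0.    -1.14  -0.807]
```

View pics/kn.png

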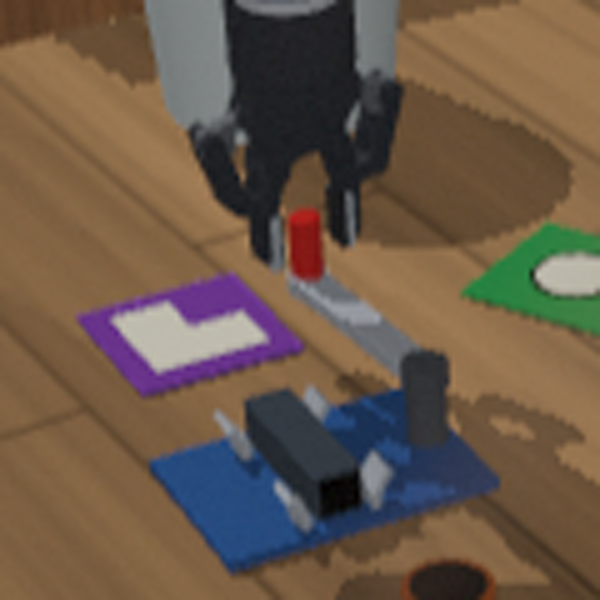

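Call:
play_rows([
  [[-1.87,-0.18,0],[0,0,8],0.5],
  [[-3.71,-0.61,0],[0,0,16],0.5],
  [[-5.46,-1.3,0],[0,0,24],0.5],
  [[-7.1,-2.23,0],[0,0,32],0.5],
  [[-8.6,-3.37,0],[0,0,40],0.5],
  [[-9.92,-4.71,0],[0,0,48],0.5],
  [[-11.04,-6.22,0],[0,0,56],0.5],
  [[-11.94,-7.88,0],[0,0,64],0.5],
  [[-12.61,-9.64,0],[0,0,72],0.5],
  [[-13.02,-11.48,0],[0,0,80],0.5],
  [[-13.02,-11.48,0],[0,0,80],0.5],
  [[-13.02,-11.48,0],[0,0,80],0.5],
])

```text
time_s: 14.6
tool_pos: [0.4082, 0.2451, 0.0686]
ee_rot: [-3.13, 0.241, -0.003]
contact_force: [0.4, -0.1, -0.7]
width: 0.0424
```

```bash
python3 st.py;  python3 - <<'E'
from h import *
s=grab("side"); save(s,"kn2.png",(200,130,320,250),5)
E
```

```text
t 14.6 pos [0.4082 0.2451 0.0686] jaw 81.2 tilt -0.0028 w 0.042438816472767975 F [ 0.4 -0.1 -0.7] q [ 0.871  0.228 -0.368  0.    -0.973  0.546]
```

View pics/kn2.png

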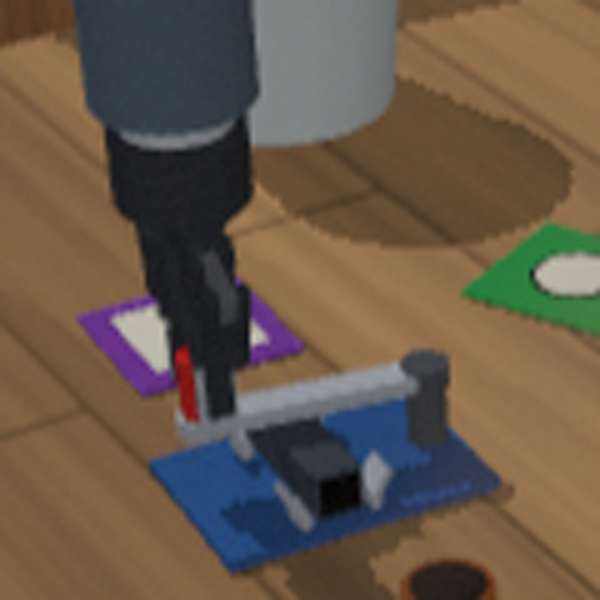

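Call:
play_rows([
  [[-0.1,-0.7,0],[0,0,3],0.5],
  [[-0.15,-1.3,0],[0,0,5],0.5],
  [[-0.2,-1.8,0],[0,0,7],0.5],
  [[-0.2,-1.8,0],[0,0,7],0.5],
  [[-0.2,-1.8,0],[0,0,7],0.5],
])

```text
time_s: 15.15
tool_pos: [0.4058, 0.2271, 0.0675]
ee_rot: [-3.141, 0.048, -0.0]
contact_force: [-0.7, 0.5, 0.4]
width: 0.0426
```

```bash
python3 st.py;  python3 - <<'E'
from h import *
s=grab("side"); save(s,"kn3.png",(200,130,320,250),5)
E
```

```text
t 15.15 pos [0.4058 0.2271 0.0675] jaw 88.3 tilt -0.0005 w 0.042638919312192915 F [-0.7  0.5  0.4] q [ 0.849  0.21  -0.394  0.    -0.966  0.691]
```

View pics/kn3.png

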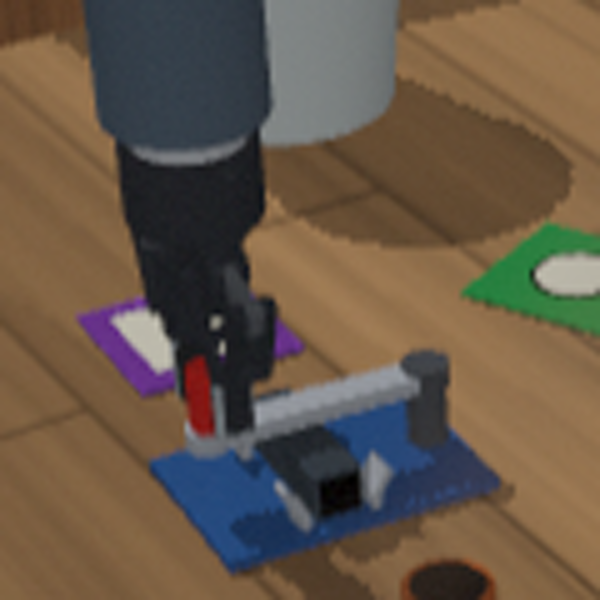

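Call:
play_rows([
  [[0,-0.3,0],[0,0,0],0.5],
  [[0,-0.5,0],[0,0,0],0.5],
  [[0,-0.5,0],[0,0,0],0.5],
])

```text
time_s: 15.5
tool_pos: [0.4057, 0.2248, 0.0675]
ee_rot: [-3.135, 0.047, -0.002]
contact_force: [-2.3, 11.5, -4.0]
width: 0.0426
```

```bash
python3 st.py
```

```text
t 15.5 pos [0.4057 0.2248 0.0675] jaw 88.3 tilt -0.0017 w 0.04255313445309968 F [-2.3 11.5 -4. ] q [ 0.842  0.206 -0.399 -0.004 -0.961  0.701]
```

Call:
play_rows([
  [[0,0.3,0],[0,0,0],0.5],
  [[0,0.6,0],[0,0,0],0.4],
  [[0,0.6,2],[0,0,0],0.4],
  [[0,0.6,5],[0,0,0],0.4],
  [[0,0.6,10],[0,0,0],0.2],
  [[2,-4,13],[0,0,0],0],
  [[3,-9,13],[0,0,0],0],
  [[3.8,-14,13],[0,0,0],0],
  [[3.8,-18,13],[0,0,0],0],
  [[3.8,-18,13],[0,0,0],0],
  [[3.8,-18,13],[0,0,0],0],
])

```text
time_s: 16.6
tool_pos: [0.4433, 0.0402, 0.1974]
ee_rot: [3.141, -0.05, -0.0]
contact_force: [0.2, 0.9, -0.1]
width: 0.0855
```

```bash
python3 st.py;  python3 - <<'E'
from meas import *
s=grab("side"); save(s,"kn4.png",(200,130,360,250),5); c=grab("top")
k=mask(c,(0,150,130),(8,255,255),(185,255,240,310))|mask(c,(172,150,130),(180,255,255),(185,255,240,310))
cs=cv2.findContours(k,cv2.RETR_EXTERNAL,cv2.CHAIN_APPROX_NONE)[0]
for q in cs: print(q[:,0].min(0),q[:,0].max(0),ray(c,[q[:,0].min(0)+4.3],.097))
print("expected a=0 knob", [.461-.055*np.cos(np.radians(-4.7)),.2313-.055*np.sin(np.radians(-4.7))])
E
```

```text
t 16.6 pos [0.4433 0.0402 0.1974] jaw 88.2 tilt -0.0003 w 0.08550587596686336 F [ 0.2  0.9 -0.1] q [ 0.445  0.061 -0.213  0.    -1.297  1.094]
expected a=0 knob [np.float64(0.406184943725008), np.float64(0.23580661797465224)]
```

View pics/kn4.png

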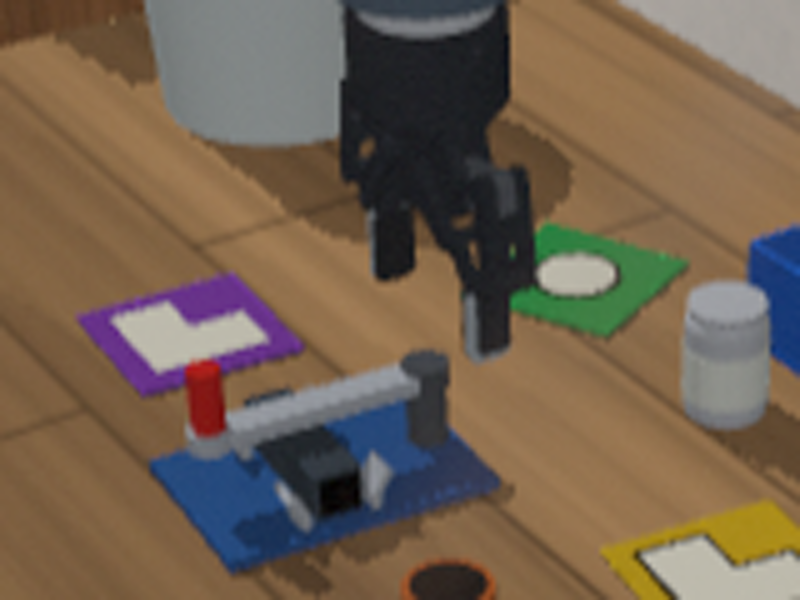

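Call:
play_rows([
  [[0.1,0.4,-4],[0,0,0],0],
  [[0.1,0.4,-8],[0,0,0],0],
  [[0.1,0.4,-12],[0,0,0],0],
  [[0.1,0.4,-14],[0,0,0],0],
  [[0.1,0.4,-16],[0,0,0],0],
  [[0.1,0.4,-17.9],[0,0,0],0],
  [[0.1,0.4,-17.9],[0,0,0],0],
  [[0.1,0.4,-17.9],[0,0,0],0],
])

```text
time_s: 17.5
tool_pos: [0.4447, 0.0463, 0.0187]
ee_rot: [3.141, -0.042, -0.0]
contact_force: [0.0, -1.0, -0.1]
width: 0.0854
```

```bash
python3 st.py;  python3 - <<'E'
from meas import *
s=grab("side"); save(s,"co1.png",(250,210,340,280),8)
E
```

```text
t 17.5 pos [0.4447 0.0463 0.0187] jaw 88.5 tilt -0.0003 w 0.08535305491990622 F [ 0.  -1.  -0.1] q [ 0.457  0.244 -0.504  0.    -0.823  1.087]
```

View pics/co1.png

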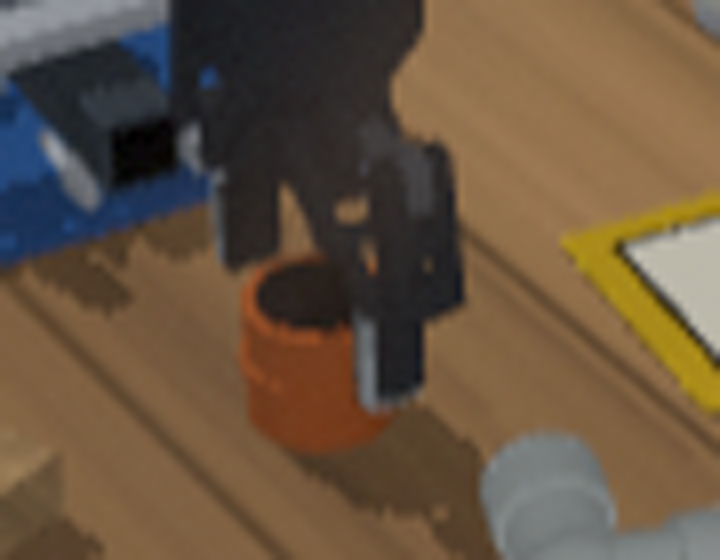

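Call:
play_rows([
  [[0,0,0],[0,0,0],0.8],
  [[0,0,0],[0,0,0],0.8],
  [[0,0,0],[0,0,0],0.8],
  [[0,0,0],[0,0,0],0.8],
  [[0,0,0],[0,0,0],0.8],
  [[0,0,0],[0,0,0],0.8],
])

```text
time_s: 18.15
tool_pos: [0.4451, 0.0458, 0.0201]
ee_rot: [-3.14, 0.045, -0.003]
contact_force: [-4.9, 2.3, 12.7]
width: 0.0492
```

Call:
play_rows([
  [[0,0,1],[0,0,0],0.8],
  [[0,0,2],[0,0,0],0.8],
  [[0,0,4],[0,0,0],0.8],
  [[0,0,4],[0,0,0],0.8],
])

```text
time_s: 18.55
tool_pos: [0.4465, 0.046, 0.0613]
ee_rot: [-3.14, 0.044, -0.008]
contact_force: [0.9, 1.6, -0.4]
width: 0.0486
```

```bash
python3 st.py;  python3 - <<'E'
from meas import *
s=grab("side"); save(s,"co2.png",(250,190,350,270),7)
E
```

```text
t 18.55 pos [0.4465 0.046  0.0613] jaw 88.4 tilt -0.0082 w 0.048630118787369406 F [ 0.9  1.6 -0.4] q [ 4.550e-01  1.850e-01 -4.470e-01  1.000e-03 -9.330e-01  1.087e+00]
```

View pics/co2.png

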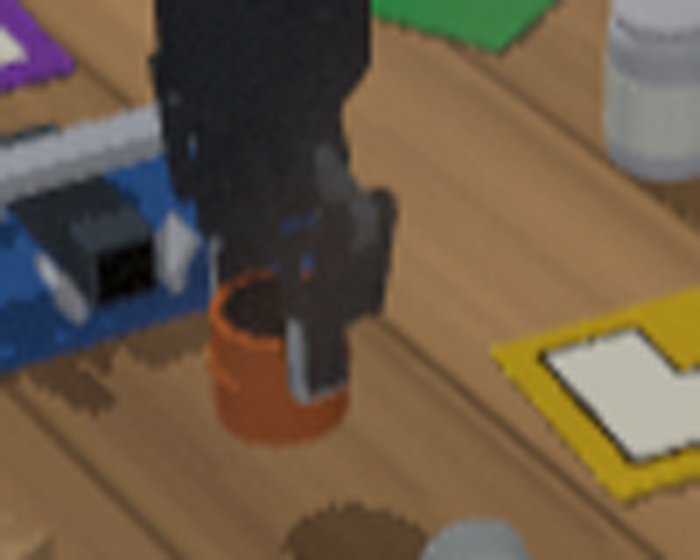

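Call:
play_rows([
  [[0,0,5],[0,0,0],0.8],
  [[3,-3,9],[0,0,0],0.8],
  [[6,-6,10],[0,0,0],0.8],
  [[9,-9.5,10],[0,0,0],0.8],
  [[12,-13,10],[0,0,0],0.8],
  [[15,-16.5,10],[0,0,0],0.8],
  [[16.7,-19,10],[0,0,0],0.8],
  [[16.7,-19,7],[0,0,0],0.8],
  [[16.7,-19,3],[0,0,0],0.8],
  [[16.7,-19,0],[0,0,0],0.8],
  [[16.7,-19,0],[0,0,0],0.8],
  [[16.7,-19,0],[0,0,0],0.8],
])

```text
time_s: 19.8
tool_pos: [0.6115, -0.1448, 0.0586]
ee_rot: [3.141, -0.045, -0.002]
contact_force: [-0.0, 0.6, 0.1]
width: 0.0488
```

```bash
python3 st.py;  python3 - <<'E'
from meas import *
s=grab("side"); save(s,"co3.png",(330,210,450,300),6)
E
```

```text
t 19.8 pos [ 0.6115 -0.1448  0.0586] jaw 88.4 tilt -0.0015 w 0.04878761694233974 F [-0.   0.6  0.1] q [ 1.600e-02  5.070e-01  3.300e-02  1.000e-03 -1.098e+00  1.526e+00]
```

View pics/co3.png

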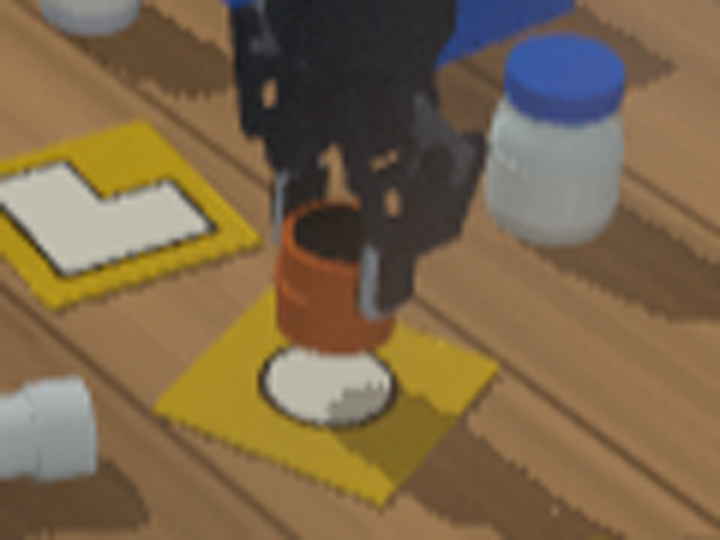

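Call:
play_rows([
  [[0.15,0.1,-1.2],[0,0,0],0.8],
  [[0.15,0.1,-2.2],[0,0,0],0.8],
  [[0.15,0.1,-2.9],[0,0,0],0.8],
  [[0.15,0.1,-3.3],[0,0,0],0.8],
  [[0.15,0.1,-3.35],[0,0,0],0.8],
  [[0.15,0.1,-3.35],[0,0,0],0.8],
  [[0.15,0.1,-3.35],[0,0,0],0.8],
])

```text
time_s: 20.55
tool_pos: [0.6132, -0.1435, 0.0251]
ee_rot: [3.141, -0.045, 0.001]
contact_force: [1.5, 0.0, 0.3]
width: 0.0492
```

```bash
python3 st.py;  python3 - <<'E'
from meas import *
s=grab("side"); save(s,"co4.png",(330,210,450,300),6)
E
```

```text
t 20.55 pos [ 0.6132 -0.1435  0.0251] jaw 88.3 tilt 0.0008 w 0.049152847744764444 F [1.5 0.  0.3] q [ 0.018  0.54  -0.005  0.    -1.026  1.524]
```

View pics/co4.png

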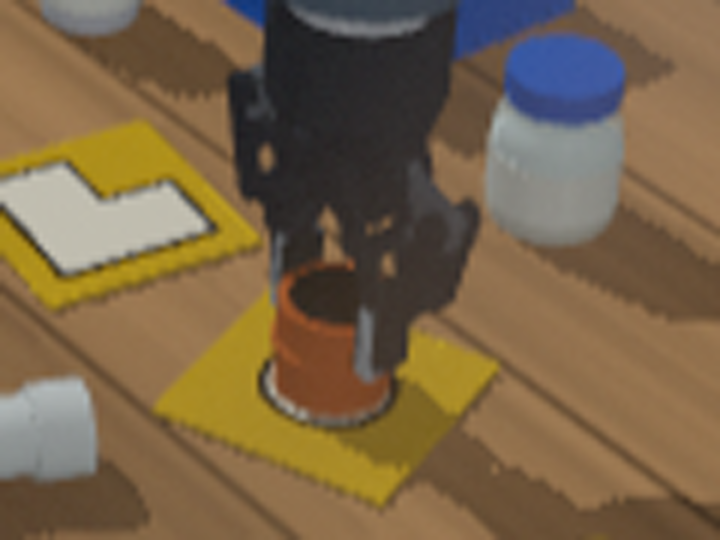

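Call:
play_rows([
  [[0,0,-0.06],[0,0,0],0.8],
  [[0,0,-0.06],[0,0,0],0.4],
  [[0,0,-0.06],[0,0,0],0.2],
  [[0,0,-0.06],[0,0,0],0],
  [[0,0,-0.06],[0,0,0],0],
  [[0,0,-0.06],[0,0,0],0],
  [[0,0,2],[0,0,0],0],
  [[0,0,6],[0,0,0],0],
  [[0,0,11],[0,0,0],0],
  [[0,0,15],[0,0,0],0],
  [[0,0,15],[0,0,0],0],
])

```text
time_s: 21.7
tool_pos: [0.6163, -0.1445, 0.1826]
ee_rot: [3.139, -0.044, 0.021]
contact_force: [1.1, 0.4, 1.0]
width: 0.0855
```

```bash
python3 st.py;  python3 - <<'E'
from meas import *
s=grab("side"); save(s,"co5.png",(330,190,450,300),6)
E
```

```text
t 21.7 pos [ 0.6163 -0.1445  0.1826] jaw 88.4 tilt 0.0206 w 0.08549098880234791 F [1.1 0.4 1. ] q [ 0.018  0.427  0.232  0.003 -1.362  1.524]
```

View pics/co5.png

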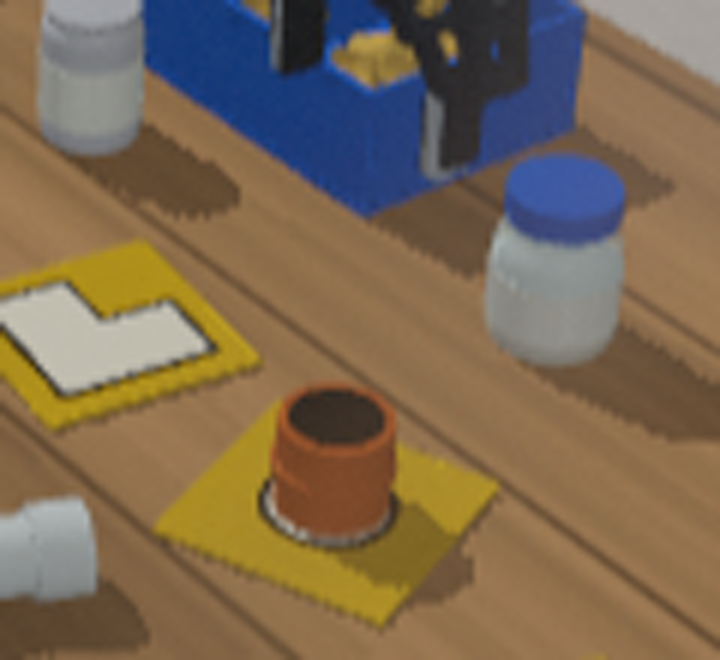

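```bash
python3 - <<'E'
from meas import *
c=grab("top")
for z in (0.02,): print(ray(c,[[340.5,261.7],[333+235/6,235+72/6],[363.8,271.3]],z).round(4))
s=grab("side")
m=mask(c,(0,0,110),(180,45,255),(325,235,390,285)); mu,ev,Q,P=pca(c,m,.02); print(mu, cv2.minAreaRect((P*1000).astype(np.float32)))
th=np.radians(-22);R=np.array([[np.cos(th),-np.sin(th)],[np.sin(th),np.cos(th)]])
o=np.array([.4474,-.1035])
pts=[[0,0],[56,0],[0,56]]
W=np.array([[*(o+R@(np.array(p)/1000)),.02] for p in pts]); print(W.round(4)); 
for cam,n,b,k in((c,"ev_t.png",(325,230,400,290),8),(s,"ev_s.png",(295,250,365,310),8)):
    im=cv2.resize(cam["pixels"][b[1]:b[3],b[0]:b[2]],None,fx=k,fy=k,interpolation=cv2.INTER_CUBIC)
    for p in proj(cam,W): cv2.circle(im,tuple(int(v) for v in (p-np.array(b[:2])+.5)*k),4,(0,0,255),-1)
    cv2.imwrite("pics/"+n,im)
E
cd pics; python3 -c "
import cv2,numpy as np
a=cv2.imread('ev_t.png');b=cv2.imread('ev_s.png');h=480
cv2.imwrite('ev.png',cv2.resize(np.hstack([a[:h,:],b[:h]]),(800,332)))"
```

```text
[[ 0.4656 -0.0512  0.02  ]
 [ 0.4978 -0.1248  0.02  ]
 [ 0.4424 -0.104   0.02  ]]
[ 0.46579299 -0.0457132 ] ((468.61529541015625, -48.87828063964844), (61.678932189941406, 112.42660522460938), 88.70771026611328)
[[ 0.4474 -0.1035  0.02  ]
 [ 0.4993 -0.1245  0.02  ]
 [ 0.4684 -0.0516  0.02  ]]
```

View pics/ev.png

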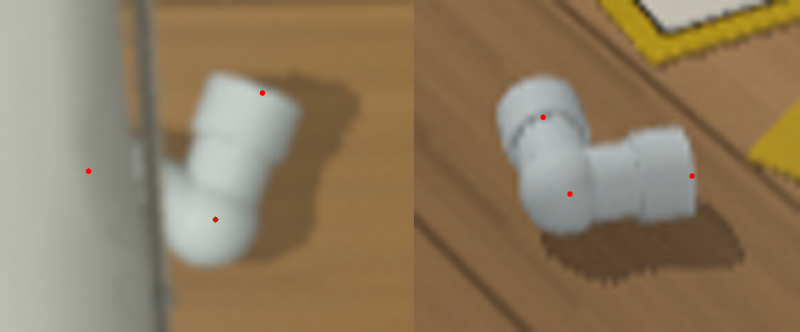

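Call:
play_rows([
  [[-1,0,0],[0,0,-8.5],0.2],
  [[-3,1,0],[0,0,-17],0.2],
  [[-5,2,0],[0,0,-25.5],0.2],
  [[-7,3,0],[0,0,-34],0.2],
  [[-9,4,0],[0,0,-42.5],0.2],
  [[-11,5,0],[0,0,-51],0.2],
  [[-13,6,0],[0,0,-59.5],0.2],
  [[-15.2,8.1,0],[0,0,-68],0.2],
  [[-15.2,8.1,0],[0,0,-76.5],0.2],
  [[-15.2,8.1,0],[0,0,-85],0.2],
  [[-15.2,8.1,0],[0,0,-93.5],0.2],
  [[-15.2,8.1,0],[0,0,-102],0.2],
])

```text
time_s: 23.05
tool_pos: [0.4599, -0.0625, 0.1733]
ee_rot: [1.933, -2.473, -0.003]
contact_force: [0.2, 0.2, 0.6]
width: 0.0683
```

Call:
play_rows([
  [[0,0,-4],[0,0,-8.4],0.2],
  [[0,0,-8],[0,0,-8.4],0.2],
  [[0,0,-8],[0,0,-8.4],0.2],
  [[0,0,-8],[0,0,-8.4],0.2],
])

```text
time_s: 23.45
tool_pos: [0.4605, -0.0629, 0.0947]
ee_rot: [1.755, -2.602, -0.001]
contact_force: [0.6, -0.6, 1.4]
width: 0.0687
```

```bash
python3 st.py
```

```text
t 23.45 pos [ 0.4605 -0.0629  0.0947] jaw -22.0 tilt -0.0005 w 0.06871340463767911 F [ 0.6 -0.6  1.4] q [ 2.040e-01  1.810e-01 -3.510e-01  1.000e-03 -1.041e+00 -5.880e-01]
```

Call:
play_rows([
  [[0.1,0.1,-3],[0,0,0],0.2],
  [[0.1,0.1,-5],[0,0,0],0.2],
  [[0.1,0.1,-7],[0,0,0],0.2],
  [[0.1,0.1,-8],[0,0,0],0.2],
  [[0.1,0.1,-8.8],[0,0,0],0.2],
  [[0.1,0.1,-8.8],[0,0,0],0.2],
  [[0.1,0.1,-8.8],[0,0,0],0.2],
])

```text
time_s: 24.15
tool_pos: [0.4629, -0.0615, 0.0079]
ee_rot: [-1.755, 2.604, -0.001]
contact_force: [0.5, -0.3, -0.1]
width: 0.0682
```

```bash
python3 st.py;  python3 - <<'E'
from meas import *
s=grab("side"); save(s,"el1.png",(280,230,380,310),7)
E
```

```text
t 24.15 pos [ 0.4629 -0.0615  0.0079] jaw -22.0 tilt -0.0015 w 0.06816257913131905 F [ 0.5 -0.3 -0.1] q [ 0.205  0.293 -0.47   0.001 -0.807 -0.59 ]
```

View pics/el1.png

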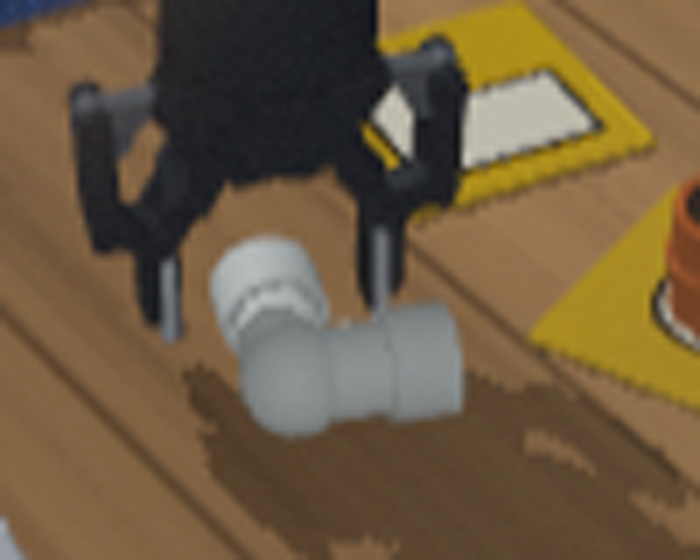

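Call:
play_rows([
  [[0,0,0],[0,0,0],0.85],
  [[0,0,0],[0,0,0],0.85],
  [[0,0,0],[0,0,0],0.85],
  [[0,0,0],[0,0,0],0.85],
  [[0,0,0],[0,0,0],0.85],
  [[0,0,0],[0,0,0],0.85],
])

```text
time_s: 24.8
tool_pos: [0.4626, -0.0615, 0.0078]
ee_rot: [-1.755, 2.604, -0.001]
contact_force: [-0.4, 0.3, 5.7]
width: 0.038
```

```bash
python3 st.py;  python3 - <<'E'
from meas import *
s=grab("side"); save(s,"el2.png",(280,230,380,310),7)
E
```

```text
t 24.8 pos [ 0.4626 -0.0615  0.0078] jaw -22.0 tilt -0.0013 w 0.038007280623599524 F [-0.4  0.3  5.7] q [ 0.205  0.292 -0.471  0.    -0.806 -0.59 ]
```

View pics/el2.png

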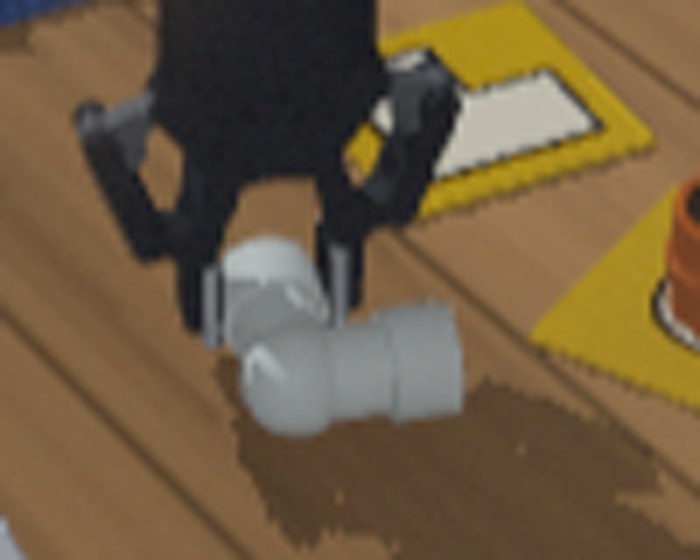

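Call:
play_rows([
  [[0,0,1],[0,0,0],0.85],
  [[0,0,3],[0,0,0],0.85],
  [[0,0,7],[0,0,0],0.85],
  [[2.5,2,9],[0,0,4],0.85],
  [[5.5,4.5,9],[0,0,8],0.85],
  [[8.5,7,9],[0,0,12],0.85],
  [[11.5,9.5,9],[0,0,14.1],0.85],
  [[13.2,10.7,9],[0,0,14.1],0.85],
  [[13.2,10.7,6],[0,0,14.1],0.85],
  [[13.2,10.7,4],[0,0,14.1],0.85],
  [[13.2,10.7,4],[0,0,14.1],0.85],
  [[13.2,10.7,4],[0,0,14.1],0.85],
])

```text
time_s: 26.05
tool_pos: [0.5942, 0.0453, 0.0477]
ee_rot: [2.062, -2.37, 0.001]
contact_force: [1.0, -0.1, 0.3]
width: 0.0381
```

```bash
python3 st.py;  python3 - <<'E'
from meas import *
s=grab("side"); save(s,"el3.png",(300,200,400,280),7)
E
```

```text
t 26.05 pos [0.5942 0.0453 0.0477] jaw -7.9 tilt 0.0007 w 0.038107835943076596 F [ 1.  -0.1  0.3] q [ 3.390e-01  4.600e-01 -7.700e-02  1.000e-03 -1.034e+00 -4.770e-01]
```

View pics/el3.png

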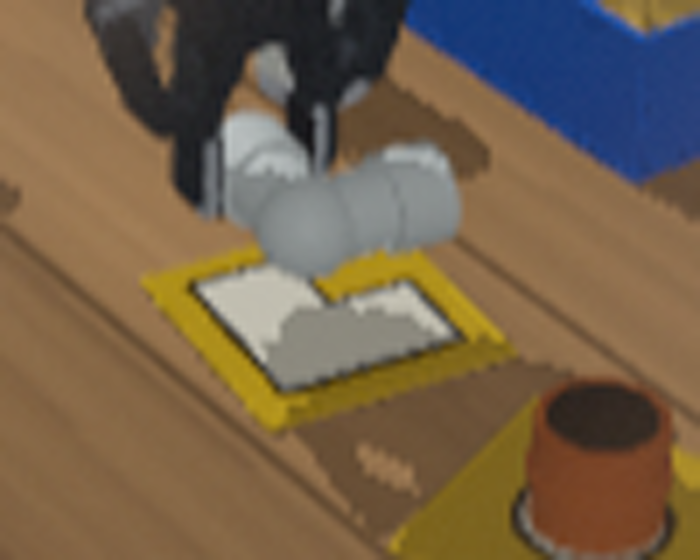

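```bash
python3 - <<'E'
from meas import *
from st import now
s=grab("side");c=grab("top"); p,j,_=now()
th=np.radians(j);R=np.array([[np.cos(th),-np.sin(th)],[np.sin(th),np.cos(th)]])
o=p[:2]-R@[0,.045]; print(o)
z=.02+p[2]-.0078
W=np.array([[*(o+R@(np.array(q)/1000)),z] for q in ([0,0],[56,0],[0,56])])
B=np.array([.6094,.0161]); th2=np.radians(-7.9);R2=np.array([[np.cos(th2),-np.sin(th2)],[np.sin(th2),np.cos(th2)]])
T=np.array([[*(B+R2@(np.array(q)/1000)),.004] for q in ([-38,-38],[38,-38],[38,2],[2,2],[2,38],[-38,38])])
out=[]
for cam,b in((s,(300,200,400,280)),(c,(280,170,380,250))):
    k=7;im=cv2.resize(cam["pixels"][b[1]:b[3],b[0]:b[2]],None,fx=k,fy=k,interpolation=cv2.INTER_CUBIC)
    f=lambda P:((proj(cam,P)-np.array(b[:2])+.5)*k).astype(int)
    for q in f(W): cv2.circle(im,tuple(int(v) for v in q),5,(0,0,255),-1)
    cv2.polylines(im,[f(T)],True,(255,0,0),1); out.append(im)
cv2.imwrite("pics/el3o.png",cv2.resize(np.hstack(out),(800,320)))
E
```

```text
[0.58874557 0.00100883]
```

View pics/el3o.png

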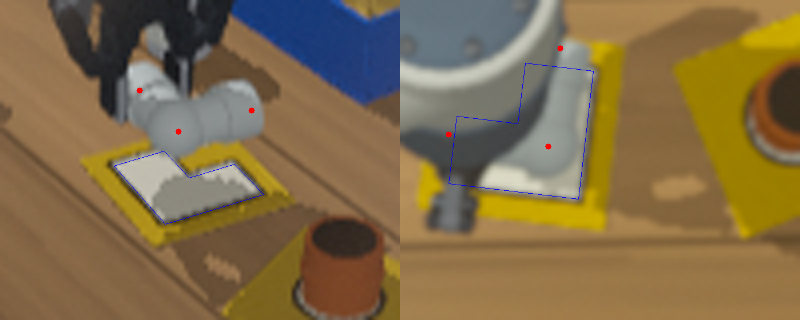

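Call:
play_rows([
  [[0,0,-1.2],[0,0,0],0.85],
  [[0,0,-2.3],[0,0,0],0.85],
  [[0,0,-3],[0,0,0],0.85],
  [[0,0,-3.4],[0,0,0],0.85],
  [[0,0,-3.5],[0,0,0],0.85],
  [[0,0,-3.5],[0,0,0],0.85],
  [[0,0,-3.5],[0,0,0],0.85],
])

```text
time_s: 26.9
tool_pos: [0.5939, 0.0454, 0.0119]
ee_rot: [2.062, -2.37, 0.0]
contact_force: [-1.0, -0.5, 1.1]
width: 0.038
```

```bash
python3 st.py;  python3 - <<'E'
from meas import *
s=grab("side"); save(s,"el4.png",(300,200,400,280),7)
E
```

```text
t 26.9 pos [0.5939 0.0454 0.0119] jaw -7.9 tilt 0.0 w 0.03799356524072561 F [-1.  -0.5  1.1] q [ 0.339  0.497 -0.12   0.    -0.954 -0.477]
```

View pics/el4.png

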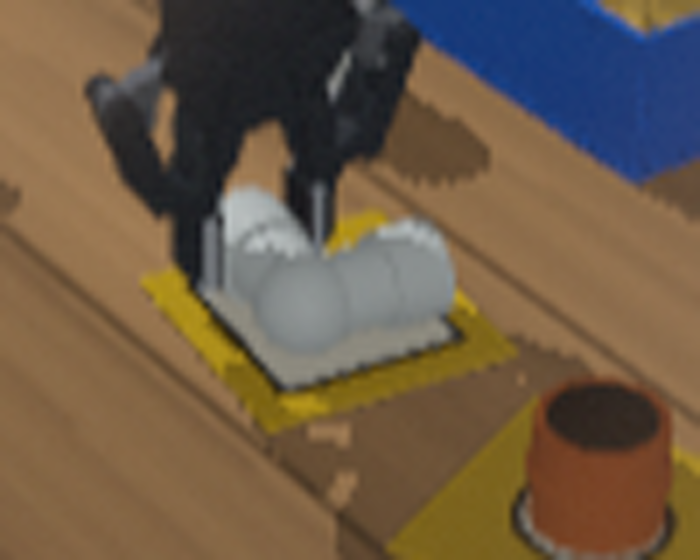

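Call:
play_rows([
  [[0,0,0],[0,0,0],0.6],
  [[0,0,0],[0,0,0],0.4],
  [[0,0,0],[0,0,0],0.2],
  [[0,0,0],[0,0,0],0.2],
  [[0,0,0],[0,0,0],0.2],
  [[0,0,2],[0,0,0],0.2],
  [[0,0,6],[0,0,0],0.2],
  [[0,0,11],[0,0,0],0.2],
  [[0,-5,15],[0,0,0],0.2],
  [[-4,-10,15],[0,0,0],0.2],
  [[-6,-15,15],[0,0,0],0.2],
  [[-8,-20,15],[0,0,0],0.2],
])

```text
time_s: 28.15
tool_pos: [0.5251, -0.1275, 0.1623]
ee_rot: [-2.062, 2.368, -0.002]
contact_force: [0.9, -1.0, 0.1]
width: 0.0684
```

Call:
play_rows([
  [[-1,-5,0],[0,0,-5],0.2],
  [[-2,-10,0],[0,0,-10],0.2],
  [[-3.3,-15,0],[0,0,-15],0.2],
  [[-3.3,-20,0],[0,0,-19.6],0.2],
  [[-3.3,-23.9,0],[0,0,-19.6],0.2],
  [[-3.3,-23.9,0],[0,0,-19.6],0.2],
  [[-3.3,-23.9,0],[0,0,-19.6],0.2],
])

```text
time_s: 28.85
tool_pos: [0.4925, -0.3662, 0.1609]
ee_rot: [1.626, -2.688, -0.001]
contact_force: [-1.0, -1.2, -0.3]
width: 0.0686
```

```bash
python3 st.py; python3 - <<'E'
from meas import *
s=grab("side");c=grab("top")
B=np.array([.6094,.0161]); th2=np.radians(-7.9);R2=np.array([[np.cos(th2),-np.sin(th2)],[np.sin(th2),np.cos(th2)]])
W=np.array([[*(B+R2@(np.array(q)/1000)),.024] for q in ([-18,-18],[38,-18],[-18,38])])
T=np.array([[*(B+R2@(np.array(q)/1000)),.004] for q in ([-38,-38],[38,-38],[38,2],[2,2],[2,38],[-38,38])])
m=mask(c,(35,0,80),(180,60,255),(280,170,345,235)); 
out=[]
for cam,b in((s,(300,200,400,280)),(c,(280,170,380,250))):
    k=7;im=cv2.resize(cam["pixels"][b[1]:b[3],b[0]:b[2]],None,fx=k,fy=k,interpolation=cv2.INTER_CUBIC)
    f=lambda P:((proj(cam,P)-np.array(b[:2])+.5)*k).astype(int)
    for q in f(W): cv2.circle(im,tuple(int(v) for v in q),5,(0,0,255),-1)
    out.append(im)
cv2.imwrite("pics/el5.png",cv2.resize(np.hstack(out),(800,320)))
E
```

```text
t 28.85 pos [ 0.4925 -0.3662  0.1609] jaw -27.7 tilt -0.0013 w 0.06858181614650881 F [-1.  -1.2 -0.3] q [-0.385  0.409  0.149 -0.    -1.312 -0.098]
```

View pics/el5.png

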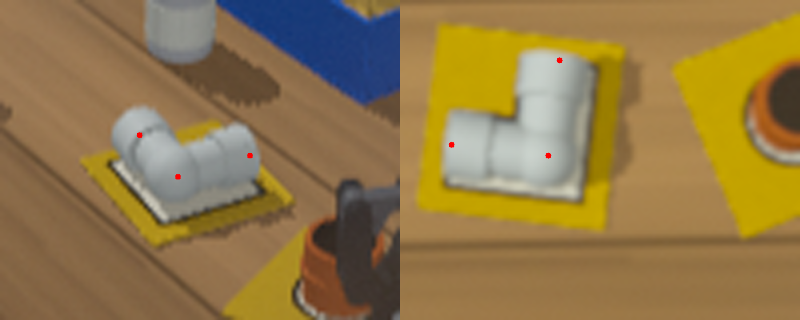

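Call:
play_rows([
  [[-1.2,-2.8,0],[0,0,0],0.2],
  [[-1.2,-2.8,-4],[0,0,0],0.2],
  [[-1.2,-2.8,-8],[0,0,0],0.2],
  [[-1.2,-2.8,-10],[0,0,0],0.2],
  [[-1.2,-2.8,-10],[0,0,0],0.2],
  [[-1.2,-2.8,-10],[0,0,0],0.2],
])

```text
time_s: 29.55
tool_pos: [0.4818, -0.3928, 0.0627]
ee_rot: [-1.631, 2.685, -0.002]
contact_force: [0.4, -0.1, 0.2]
width: 0.0686
```

```bash
python3 st.py; python3 - <<'E'
from meas import *
s=grab("side");save(s,"te1.png",(370,290,470,390),6)
E
```

```text
t 29.55 pos [ 0.4818 -0.3928  0.0627] jaw -27.4 tilt -0.002 w 0.06862218143211297 F [ 0.4 -0.1  0.2] q [-4.330e-01  4.900e-01  1.600e-02  1.000e-03 -1.096e+00 -4.700e-02]
```

View pics/te1.png

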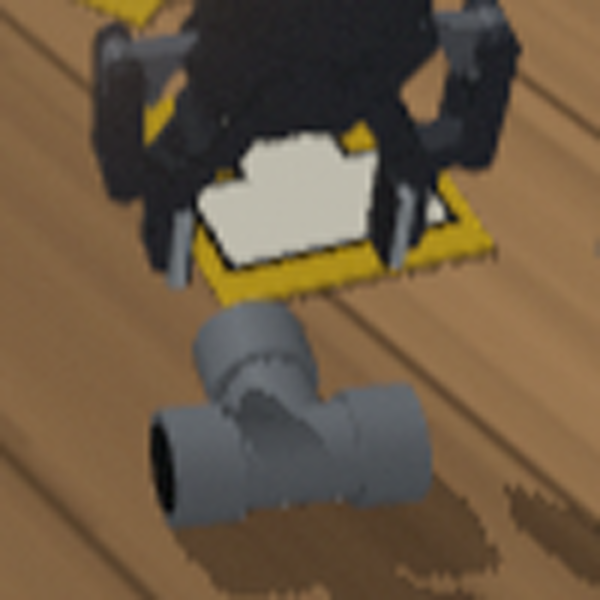

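```bash
python3 - <<'E'
from meas import *
s=grab("side")
o=np.array([.461,-.4312]); th=np.radians(-27.5);R=np.array([[np.cos(th),-np.sin(th)],[np.sin(th),np.cos(th)]])
W=np.array([[*(o+R@(np.array(q)/1000)),.02] for q in ([0,0],[44,0],[-44,0],[0,54],[0,42])])
b=(370,290,470,390);k=6;im=cv2.resize(s["pixels"][b[1]:b[3],b[0]:b[2]],None,fx=k,fy=k,interpolation=cv2.INTER_CUBIC)
for q in ((proj(s,W)-np.array(b[:2])+.5)*k).astype(int): cv2.circle(im,tuple(int(v) for v in q),5,(0,0,255),-1)
cv2.imwrite("pics/te2.png",im)
E
```

```text
(no output)
```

View pics/te2.png

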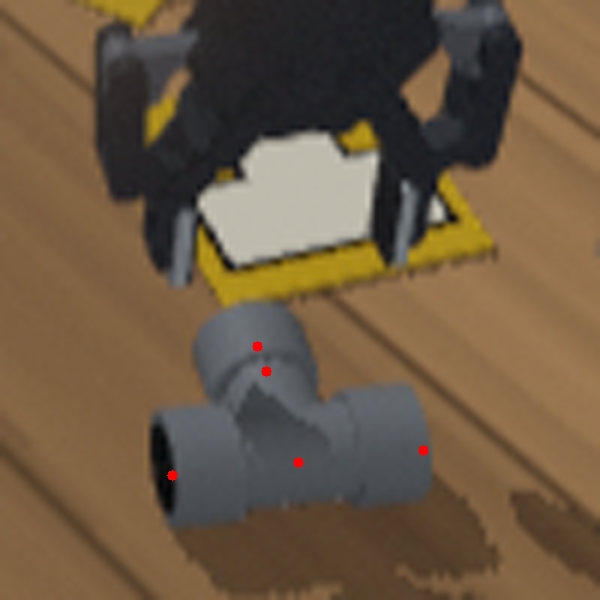

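Call:
play_rows([
  [[-0.1,0,-2],[0,0,0],0.2],
  [[-0.1,0,-3.5],[0,0,0],0.2],
  [[-0.1,0,-4.8],[0,0,0],0.2],
  [[-0.1,0,-5.5],[0,0,0],0.2],
  [[-0.1,0,-5.5],[0,0,0],0.2],
  [[-0.1,0,-5.5],[0,0,0],0.85],
  [[-0.1,0,-5.5],[0,0,0],0.85],
  [[-0.1,0,-5.5],[0,0,0],0.85],
  [[-0.1,0,-5.5],[0,0,0],0.85],
  [[-0.1,0,-5.5],[0,0,0],0.85],
  [[-0.1,0,-5.5],[0,0,0],0.85],
])

```text
time_s: 30.75
tool_pos: [0.4807, -0.3938, 0.0079]
ee_rot: [-1.629, 2.685, -0.003]
contact_force: [0.1, 0.1, 6.5]
width: 0.0382
```

```bash
python3 st.py; python3 - <<'E'
from meas import *
s=grab("side");save(s,"te3.png",(370,290,470,390),6)
E
```

```text
t 30.75 pos [ 0.4807 -0.3938  0.0079] jaw -27.5 tilt -0.0035 w 0.03822992835013844 F [0.1 0.1 6.5] q [-0.435  0.543 -0.051  0.001 -0.975 -0.046]
```

View pics/te3.png

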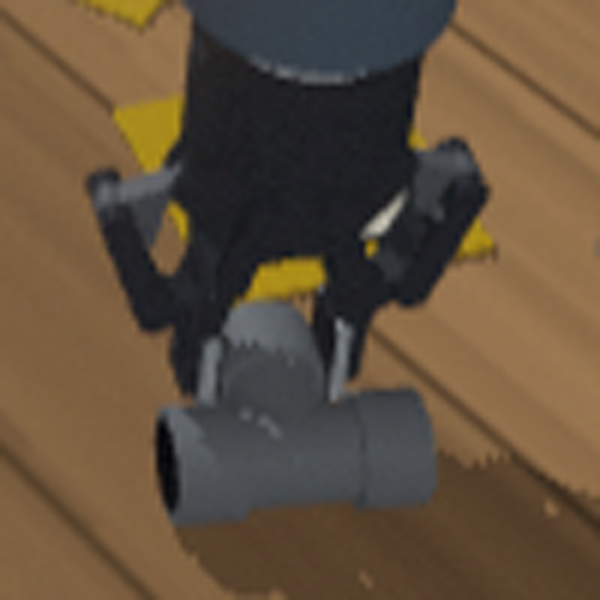

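Call:
play_rows([
  [[0,0,1],[0,0,0],0.85],
  [[0,0,3],[0,0,0],0.85],
  [[0,0,7],[0,0,0],0.85],
  [[2.5,2.5,8],[0,0,4],0.85],
  [[5.5,5.5,8],[0,0,8],0.85],
  [[8.5,8.5,8],[0,0,9.1],0.85],
  [[9.9,10,7],[0,0,9.1],0.85],
  [[9.9,10,4],[0,0,9.1],0.85],
  [[9.9,10,4],[0,0,9.1],0.85],
  [[9.9,10,4],[0,0,9.1],0.85],
])

```text
time_s: 31.8
tool_pos: [0.578, -0.2936, 0.0463]
ee_rot: [1.835, -2.548, -0.002]
contact_force: [0.0, 0.5, -0.6]
width: 0.0381
```

```bash
python3 st.py; python3 - <<'E'
from meas import *
from st import now
s=grab("side");c=grab("top"); p,j,_=now()
th=np.radians(j);R=np.array([[np.cos(th),-np.sin(th)],[np.sin(th),np.cos(th)]])
o=p[:2]-R@[0,.0415]; print(o); z=.02+p[2]-.0079
W=np.array([[*(o+R@(np.array(q)/1000)),z] for q in ([0,0],[44,0],[-44,0])])
B=np.array([.5719,-.3164]); th2=np.radians(-18.4);R2=np.array([[np.cos(th2),-np.sin(th2)],[np.sin(th2),np.cos(th2)]])
T=np.array([[*(B+R2@(np.array(q)/1000)),.004] for q in ([-44,-38],[44,-38],[44,2],[20,2],[20,36],[-20,36],[-20,2],[-44,2])])
out=[]
for cam,b in((s,(370,260,470,340)),(c,(410,170,510,250))):
    k=7;im=cv2.resize(cam["pixels"][b[1]:b[3],b[0]:b[2]],None,fx=k,fy=k,interpolation=cv2.INTER_CUBIC)
    f=lambda P:((proj(cam,P)-np.array(b[:2])+.5)*k).astype(int)
    for q in f(W): cv2.circle(im,tuple(int(v) for v in q),5,(0,0,255),-1)
    cv2.polylines(im,[f(T)],True,(255,0,0),1); out.append(im)
cv2.imwrite("pics/te4.png",cv2.resize(np.hstack(out),(800,320)))
E
```

```text
t 31.8 pos [ 0.578  -0.2936  0.0463] jaw -18.5 tilt -0.0023 w 0.0381199594181702 F [ 0.   0.5 -0.6] q [-2.290e-01  5.540e-01  8.000e-02  1.000e-03 -1.099e+00 -9.300e-02]
[ 0.56602794 -0.33366006]
```

View pics/te4.png

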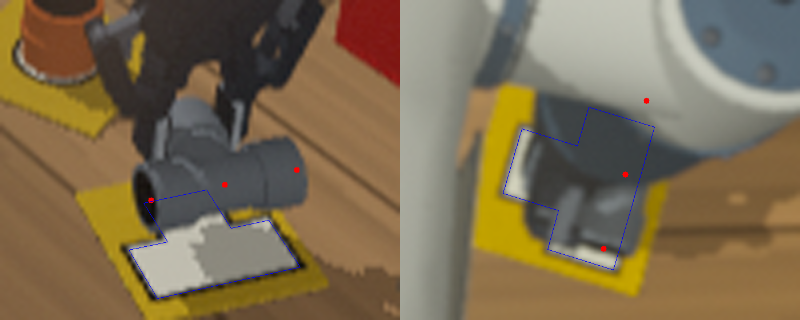

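Pose and outline agree, so I lower the tee and set it down.

Call:
play_rows([
  [[0.05,0,-1.2],[0,0,0],0.85],
  [[0.05,0,-2.2],[0,0,0],0.85],
  [[0.05,0,-2.9],[0,0,0],0.85],
  [[0.05,0,-3.3],[0,0,0],0.85],
  [[0.05,0,-3.4],[0,0,0],0.85],
  [[0.05,0,-3.4],[0,0,0],0.85],
  [[0.05,0,-3.4],[0,0,0],0.85],
])

```text
time_s: 32.6
tool_pos: [0.5797, -0.2934, 0.0128]
ee_rot: [-1.837, 2.549, -0.001]
contact_force: [-0.2, 0.0, -0.7]
width: 0.0383
```

```bash
python3 st.py; python3 - <<'E'
from meas import *
s=grab("side");save(s,"te5.png",(370,260,470,340),7)
E
```

```text
t 32.6 pos [ 0.5797 -0.2934  0.0128] jaw -18.4 tilt -0.0007 w 0.038295106667014585 F [-0.2  0.  -0.7] q [-0.229  0.586  0.042  0.    -1.027 -0.093]
```

View pics/te5.png

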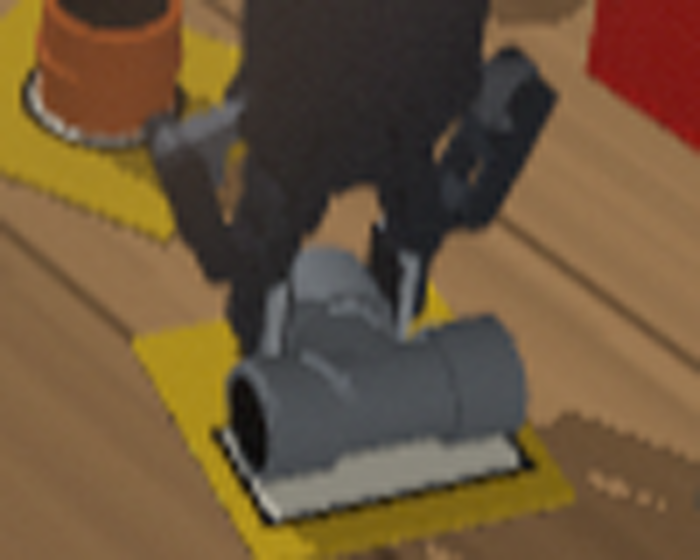

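Call:
play_rows([
  [[0,0,-0.06],[0,0,0],0.85],
  [[0,0,-0.06],[0,0,0],0.6],
  [[0,0,-0.06],[0,0,0],0.4],
  [[0,0,-0.06],[0,0,0],0.2],
  [[0,0,-0.06],[0,0,0],0.2],
  [[0,0,-0.06],[0,0,0],0.2],
  [[0,0,2],[0,0,0],0.2],
  [[0,0,6],[0,0,0],0.2],
  [[0,0,11],[0,0,0],0.2],
  [[0,0,16],[0,0,0],0.2],
  [[-4,-5,18],[0,0,0],0.2],
  [[-8,-10,18],[0,0,0],0.2],
])

```text
time_s: 33.85
tool_pos: [0.5198, -0.3702, 0.1945]
ee_rot: [-1.839, 2.543, -0.01]
contact_force: [0.5, -0.4, -1.7]
width: 0.0678
```

Call:
play_rows([
  [[-5,-3,0],[0,0,0],0.2],
  [[-10,-5,0],[0,0,0],0.2],
  [[-14,-5,0],[0,0,0],0.2],
  [[-14,-5,0],[0,0,0],0.2],
  [[-14,-5,0],[0,0,0],0.2],
  [[-14,-5,0],[0,0,0],0.2],
  [[-14,-5,0],[0,0,0],0.2],
])

```text
time_s: 34.55
tool_pos: [0.3795, -0.4193, 0.1904]
ee_rot: [-1.838, 2.548, 0.0]
contact_force: [-0.7, 0.2, -0.6]
width: 0.0686
```

```bash
python3 st.py; python3 - <<'E'
from meas import *
s=grab("side");c=grab("top")
def fr(B,a):
    t=np.radians(a);R=np.array([[np.cos(t),-np.sin(t)],[np.sin(t),np.cos(t)]]); return lambda q,z:np.array([[*(np.array(B)+R@(np.array(p)/1000)),z] for p in q])
W=np.vstack([fr((.5719,-.3164),-18.4)([(0,-18),(44,-18),(-44,-18),(0,36)],.024),fr((.6094,.0161),-7.9)([(-18,-18),(38,-18),(-18,38)],.024),[[.6125,-.1435,.049]],fr((.461,.2313),-4.7)([(0,50),(0,-50)],.023)])
for cam,b,n,k in((s,(210,150,470,345),"f_s.png",3),(c,(150,165,500,310),"f_t.png",2.25)):
    im=cv2.resize(cam["pixels"][b[1]:b[3],b[0]:b[2]],None,fx=k,fy=k,interpolation=cv2.INTER_CUBIC)
    for q in ((proj(cam,W)-np.array(b[:2])+.5)*k).astype(int): cv2.circle(im,tuple(int(v) for v in q),2,(0,0,255),-1)
    cv2.imwrite("pics/"+n,im)
save(c,"f_tp.png",(275,160,490,250),3.7)
# measure
for n,m,z in (("tee",mask(c,(0,0,30),(180,60,165),(415,175,500,255)),.024),):
    mu,ev,Q,P=pca(c,m,z); print(n,mu,ev,Q.min(0),Q.max(0),cv2.minAreaRect((P*1000).astype(np.float32)))
m=mask(c,(0,0,0),(180,200,80),(360,175,400,215)); mu,ev,Q,P=pca(c,m,.049); print("coup",mu,Q.min(0),Q.max(0))
E
```

```text
t 34.55 pos [ 0.3795 -0.4193  0.1904] jaw -18.4 tilt 0.0001 w 0.06855053177392612 F [-0.7  0.2 -0.6] q [-0.559  0.301  0.066 -0.    -1.337  0.238]
tee [ 0.56784352 -0.32454916] [[ 0.94748654 -0.31979565]
 [ 0.31979565  0.94748654]] [-0.04759622 -0.02946886] [0.04734987 0.04442964] ((570.0584106445312, -317.31048583984375), (73.86289978027344, 94.89447021484375), 71.67948913574219)
coup [ 0.61207116 -0.14525034] [-0.01748705 -0.01665207] [0.01734596 0.01643598]
```

View pics/f_s.png

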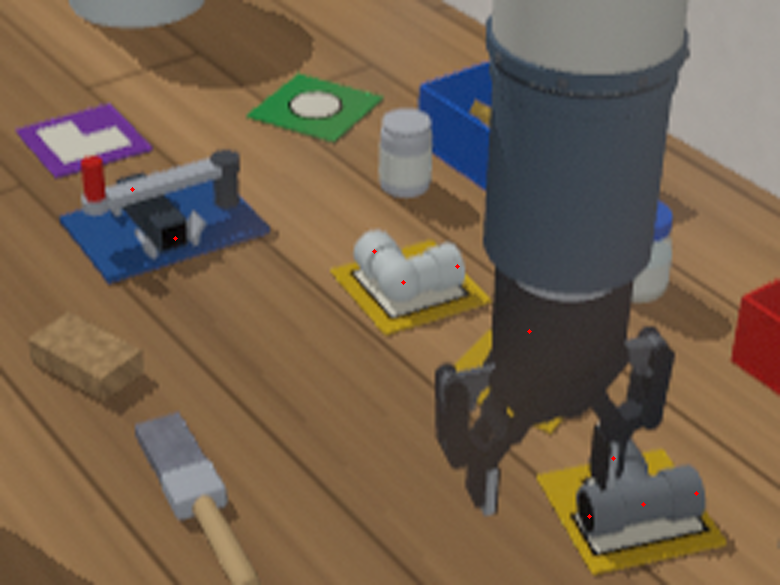

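View pics/f_t.png

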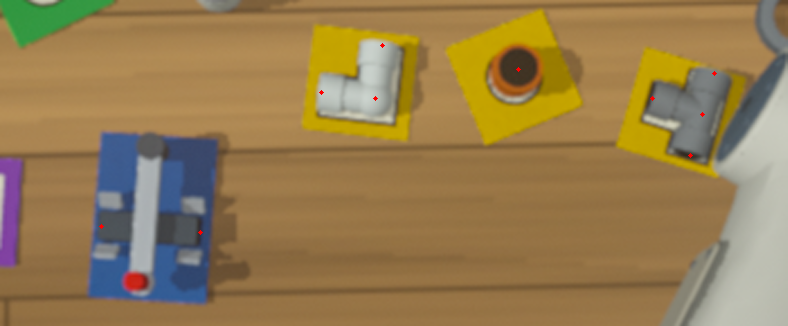

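View pics/f_tp.png

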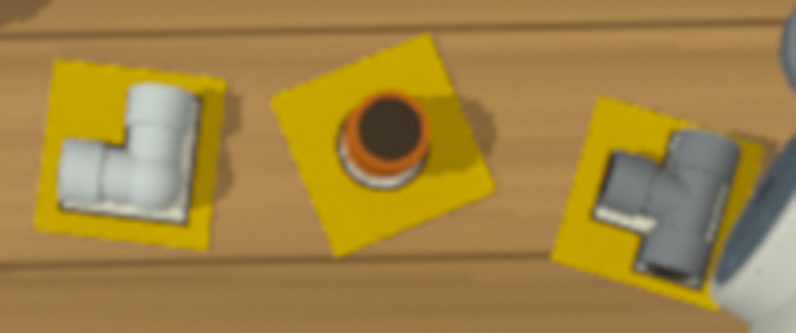

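```bash
python3 - <<'E'
from bench import finish_job
print(finish_job())
E
```

```text
the job is handed in; nothing more can be done
None
```

The job is handed in after about 35 s of robot time; it reports no verdict. I swung the hold-down arm aside by its knob, laid the tube in the cradle and swung the arm back to its stop. Then I set the coupling, elbow and tee on their yellow boards. Nothing was dropped, and at the end the gripper was open and clear of everything.

Last checks from the camera images:

| Part | Result | Allowed |
|---|---|---|
| Tube (before the arm was closed) | about (-2, -4) mm from the cradle centre, about 1.5° (0.03 rad) off | 10 / 15 mm, 0.15 rad |
| Hold-down arm | pushed until the stop pushed back with about 11 N, then released | within 0.15 rad |
| Coupling | about 2 mm off centre, upright | 12 mm |
| Tee | about 2 mm off, within 1° | 12 mm, 0.26 rad |
| Elbow | about 3–4 mm off, square to the outline | 12 mm, 0.26 rad |

- **Views disagreed slightly:** before grasping, the top and side views of the elbow and tee differed by 2–4 mm. I used values in between.
- **Elbow judged by eye:** I checked its final place against projected outline points rather than measuring it, because its white merges with the cream outline.
- **Arm at its stop:** the knob search in the top view found nothing, so this rests on the contact force and the pictures.
- **Tube contact:** on the first lowering the tube pressed on the cradle plate with about 22 N. I raised it 1.5 mm and released it cleanly.

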